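Put the sugar saver into the flip-top sugar jar

ROBOT

A 6-joint arm with a two-finger parallel gripper is mounted at the origin on the work surface. World frame = base frame: x ahead of the robot, y to its left, z up, the work surface at z = 0. Lengths are in m, angles in rad, forces in N, time in s.
With the tool pointing down it reaches from about 0.35 to 0.775 m from the base axis. Payload 7.3 kg.
Tool frame: the origin (TCP) lies at the very end of the fingers, on their centre line; the grasp point (between the pads) lies 19 mm behind it; z points along the fingers, y is the direction in which the jaws open and shut (so a half turn about z gives the same grasp; the last joint's range is limited). The gripper opens to 92 mm and grips with 3 to 60 N. Pads are 19 mm wide; open, the fingers measure 130 mm over their backs; the gripper's body (75 mm by 190 mm) begins 47 mm behind the grasp point.
Start: joints at [1.034, 0.342, 1.524, -0, 1.275, -0.146], TCP at [0.2, 0.485, 0.227] pointing down, gripper open.
Joint ranges: [-2.53, 2.53], [-0.77, 2.02], [0.04, 2.7], [-1, 4.14], [0.28, 2.66], [-3.11, 3.11]. Speed limits (rad/s): [2.57, 2.57, 3.14, 3.14, 3.14, 3.14].

INTERFACE

Orientations are given as [roll, pitch, yaw] about the fixed x, y, z axes, in that order (R = Rz(yaw) Ry(pitch) Rx(roll)).
In Python, from cell import monitor, eyes, order gives the robot as it stands. The module is installed in compiled form; this text tells all that it offers.
- The arm moves only by the tool carry_out, never from a script. Its argument "targets" is a list of rows, each a list of 2 entries, a list of its own where there are three numbers: the shift along the tool's x, y, z in m, then the turn about the tool's z in rad. In form: [[[dx, dy, dz], twist], ...]. A call has 1 to 10 rows; each row shifts and turns the pose as measured when the row begins, along the tool's axes as they then stand; what a row does not reach is not made up. A row lasts 1/8 s, in which the tool goes at most 62.5 mm and 10.7 degrees, less where a joint would pass 70% of its speed; a pose out of reach is approached as far as the arm can. A call is refused whole if a number of a shift passes 0.0625 or a number of a turn 0.188, either way. A call with a gripper value outside its range is refused whole. "fingers" is the closure, from 0 (fully open) to 1 (shut), set as the call begins (left out, the last holds). The fingers move at their own pace and stop on an object; "grip_force" is the grip in N (left out, the last holds). Time passes only in rows, so rows that do not move let the fingers close. It gives the time, the measured TCP pose, the force and the opening at its end, in the units of the state.
- monitor.observe(): the state, without advancing time (a new reading comes with each control period).
- eyes.read_camera(name): name is "scene" or "top" or "wrist"; returns the picture (400x640x3 uint8, red, green, blue); there is no depth.
- eyes.camera_info(name): a dict with "K" (3x3 intrinsics, pixels), "rvec" (rotation vector, rad) and "tvec" (3), from world to camera coordinates, as OpenCV has them. Camera axes: x right, y down, z forward; pixel columns grow to the right and rows downward; lengths in m; the calibration is good to about 2 mm. A picture is of the moment at which its call begins: read the wrist's pose just before it. camera_info takes no time and is no camera call; for the wrist camera it gives the pose at the moment of the call.
- order.hand_in(): hands the job in, once; it reports no verdict.
The state is a dict: "time": time; "qpos": joint angles; "qvel": joint speeds; "joint_efforts": joint torques, N m; "tool_pos": TCP position; "tool_rot": TCP orientation; "contact_force": force on the tool from outside, world axes, zero at the start; "torque": the same for the moment, N m; "opening": finger opening in m.
Only numpy, scipy, OpenCV 4.12 (cv2) and the standard library are available. Lean on these libraries where they do the work, as an engineer would, in place of code of your own. Each camera call takes 0.05 s, during which the arm holds its last target.

TASK

The empty sugar jar on the turntable is being got ready for brown sugar. Press the jar's thumb lever all the way down so that its lid tips fully open, stand the terracotta sugar saver (grip up) on the floor of the jar, setting it down rather than dropping it, and then lower the lid fully shut without slamming it. Leave the jar and everything else standing where they are.

Things in the scene. Friction and masses are not known exactly. Their poses are not given: they have to be found in the camera images.
- sugar_jar: empty squat white stoneware jar, 116 across, 75 high at the rim, loose on the turntable, about 1 kg, foot 100 across (over about 14 N pressed down outboard at the lever rocks it). Origin: centre of its underside, z up. Wall 6; mouth 100 across inside; flat inner floor 90 across, 10 above the origin. Lever and hinge are on the jar's own -y side.
- jar_hinge (a point): middle of the lid's hinge axis, at (0, -62, 79) mm in the jar's frame; the axis runs along the jar's x. The jar's steel neck band carries it.
- sugar_lid (a joint): lid angle in rad: 0 shut, 1.66 fully open (at a stop, lid leaning just past upright on the hinge side). Stiff hinge (0.075 N m rubbing): the lid stays where left at any angle.
- lid_knob (a point): middle of the ball knob (22 across) at the centre of the lid: 62 from the hinge axis along the lid, 24 above it when shut. Lid: white stoneware disc 114 across, 6 thick at the edge, slightly domed, 0.1 kg, top face of the edge 3 above the hinge axis. As it opens the knob swings to the lever side, 40 outboard of the hinge and 60 above it: a hand not leaning 25 to 45 degrees away from the lid stops it short.
- thumb_lever: steel thumb lever, rigid with the lid: 4 thick, 20 wide, round pad 28 across near its end. Origin on the hinge axis, x along it. Lid shut: it rises outboard (jar's -y) at 46 degrees above level and ends 42 from the axis; pressing its end down through 95 degrees (to 49 below level) opens the lid fully. Takes about 7 N at the pad.
- lever_pad (a point): centre of the upper face of the thumb lever's round pad, 28 from the hinge axis; it moves with the lever, about 41 mm down over the whole stroke
- saver_center (a point): centre (half-way up, 26 above its underside) of the sugar saver: loose terracotta disc 46 across and 14 thick with an upright round stub grip in the middle, 17 across (19 near the top), its top 52 above the underside; about 65 g; stands on the table, z up. Take it by the stub grip, from above.
- sugar_saver: the same sugar saver; origin at the centre of its underside, z up along the stub grip
- turntable: pale maple lazy susan, plate 330 across, its top 34 above the table; origin on the table under its centre; the plate turns stiffly (0.5 N m)
- tamper_center (a point): bystander among the task's things: coffee tamper, steel disc foot 57 across with a dark wooden handle, 86 high, 0.38 kg; the point is half-way up. Not to be taken for the sugar saver.
- honey_jar: bystander on the turntable: amber glass honey jar, 52 across, 68 high; origin under its centre
- salt_cellar: bystander on the turntable: small dark wooden salt bowl, 68 across, 32 high; origin under its centre
- kettle: bystander: blue enamel kettle, 184 across, 212 high to the top of its handle, at the back left; origin under its centre
- decanter: bystander: glass decanter, 136 across, 212 high, at the back; origin under its centre
- grinder: bystander: hand coffee grinder, 57 across, 217 high, with a crank that reaches 106 to its own x, at the left; origin under its centre
- cup: bystander: white mug, 78 across, 62 high, on a kitchen scale (24 high) at the right front; origin under its centre
There are look-alikes about, which are no part of the job. What is shaped like the sugar_saver but red is not meant.

How it is judged:
On the way, in this order (a step that is already met when the one before it is completed fails the run):
1. the thumb lever is pressed down by the fingers until the lid stands open (value of joint sugar_lid above 1.58 rad and contact force between thumb_lever and the fingers above 0.5 N), for 0.05 s.
2. the sugar saver stands, let go, on the floor of the open jar (value of joint sugar_lid above 1.2 rad and z of sugar_saver in the frame of sugar_jar between 0.004 and 0.016 m and horizontal distance between sugar_saver and sugar_jar below 0.035 m and angle between sugar_saver's own z axis and vertical below 0.2 rad and contact force between sugar_saver and the fingers below 0.1 N), for 0.2 s.
At the end, for the whole second after the job is handed in: The lid is shut (within 0.06 rad), the sugar saver stands upright (within 0.2 rad) on the jar's floor, the jar stands upright on the turntable within 50 mm of where it stood, and saver and jar are at rest (value of joint sugar_lid below 0.06 rad and z of sugar_saver in the frame of sugar_jar between 0.004 and 0.016 m and horizontal distance between sugar_saver and sugar_jar below 0.035 m and angle between sugar_saver's own z axis and vertical below 0.2 rad and linear speed of each of sugar_saver, sugar_jar below 0.02 m/s and angle between sugar_jar's own z axis and vertical below 0.06 rad and distance of sugar_jar from where it was at the start of the episode below 0.05 m); the robot touches nothing.
It fails at once if the jar is rocked or tipped by more than 0.2 rad (angle between sugar_jar's own z axis and vertical above 0.2 rad).
It fails at once if the sugar saver is dropped (moves faster than 0.55 m/s out of the fingers, a fall of about 15 mm) (linear speed of sugar_saver above 0.55 m/s and contact force between sugar_saver and the fingers below 0.05 N).
It fails at once if the lid is slammed (reaches the rim faster than 3 rad/s) (value of joint sugar_lid below 0.15 rad and velocity of joint sugar_lid below -3 rad/s).
It fails at once if a bystander is moved by more than 30 mm (distance of any of tamper_center, honey_jar, salt_cellar, kettle, decanter, grinder, cup from where it was at the start of the episode above 0.03 m).
It also fails if it takes over 72 s, if anything falls off the work surface, if the arm or the gripper's body presses on something with over 40 N, if the wrist force passes 120 N, or if a joint passes its speed limit or range.

## Working session

There is one attempt and no reset: what is moved stays moved. The work goes in short steps, Python scripts to look and compute and a tool call to move; the robot and the scene stay as the last step left them, time stands still between calls to the robot, and variables do not carry over. Pictures are saved under pics/ and viewed, and the job is handed in when it is done.

Besides the shell and the picture viewer there is one more tool, called after "Call:" by a JSON object that holds its "fn" and its "kwargs". carry_out: Moves the arm, as the interface text tells. Its arguments: {"type":"object","properties":{"targets":{"type":"array","items":{"type":"array"}},"fingers":{"type":"number"},"grip_force":{"type":"number"}},"required":["targets"]}

```bash
mkdir -p pics; ls; python3 - <<'E'
from cell import monitor, eyes, order
import cv2
s=monitor.observe()
for k,v in s.items(): print(k,v)
for n in ("scene","top","wrist"):
    im=eyes.read_camera(n); cv2.imwrite(f"pics/{n}0.png",im[:,:,::-1])
    print(n,eyes.camera_info(n))
E
```

```text
pics
time 0.0
qpos [ 1.03400106e+00  3.42750972e-01  1.52502408e+00 -4.77375586e-06
  1.27535226e+00 -1.45989344e-01]
qvel [-4.48730570e-04  1.85312499e-03 -5.11527031e-04  1.37671870e-03
 -9.15752573e-05 -1.99117058e-04]
joint_efforts [-2.00930222e-04 -4.31235301e+01 -2.44222283e+01  7.18464120e-02
  5.57242404e-02 -6.44187321e-05]
tool_pos [0.1997609  0.48508198 0.22602782]
tool_rot [-3.14007365e+00 -2.18732656e-04  2.75078796e+00]
contact_force [ 0.18697656 -0.46598377 -0.53478882]
torque [ 0.02905328 -0.00019123 -0.00492441]
opening 0.09199379532959642
scene {'K': array([[418.51295226,   0.        , 323.0654352 ],
       [  0.        , 418.51295226, 193.34392111],
       [  0.        ,   0.        ,   1.        ]]), 'rvec': array([ 1.05450821,  2.42977712, -0.98699773]), 'tvec': array([ 0.34585611, -0.21880753,  1.52410299])}
top {'K': array([[435.34807404,   0.        , 322.14544919],
       [  0.        , 435.34807404, 200.39254364],
       [  0.        ,   0.        ,   1.        ]]), 'rvec': array([ 2.12857078, -2.14746937,  0.15261126]), 'tvec': array([0.01468983, 0.57854832, 1.26280701])}
wrist {'K': array([[350.74955916,   0.        , 315.26031302],
       [  0.        , 350.74955916, 204.47698041],
       [  0.        ,   0.        ,   1.        ]]), 'rvec': array([-2.4155247 , -1.62116932, -0.21802271]), 'tvec': array([-0.52448355, -0.03449352,  0.39072538])}
```

View pics/scene0.png

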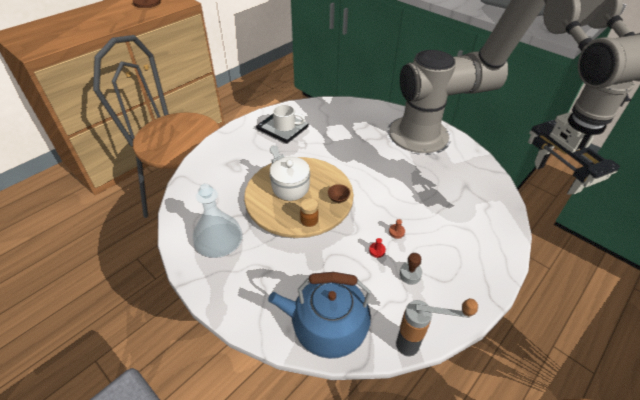

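View pics/top0.png

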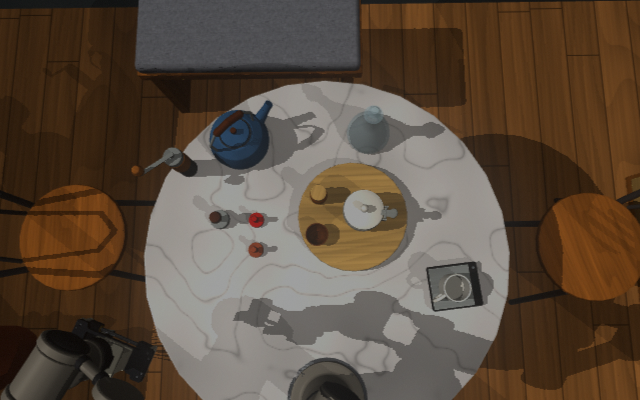

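View pics/wrist0.png

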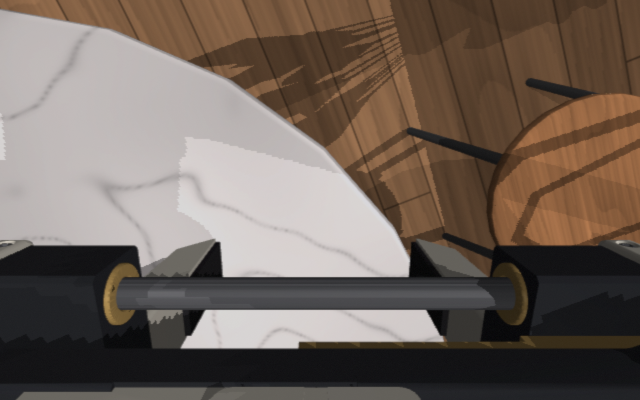

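```bash
cat > h.py <<'E'
import numpy as np, cv2
from scipy.spatial.transform import Rotation as R
from cell import monitor, eyes, order
def cam(n):
    c=eyes.camera_info(n); return c['K'],cv2.Rodrigues(c['rvec'])[0],np.array(c['tvec'])
def ray(n,u,v):
    K,Rm,t=cam(n); d=Rm.T@np.linalg.solve(K,[u,v,1.]); return -Rm.T@t,d/np.linalg.norm(d)
def onz(n,u,v,z):
    o,d=ray(n,u,v); return o+d*(z-o[2])/d[2]
def tri(obs):
    A=np.zeros((3,3));b=np.zeros(3)
    L=[ray(*o) for o in obs]
    for o,d in L:
        P=np.eye(3)-np.outer(d,d);A+=P;b+=P@o
    x=np.linalg.solve(A,b); return x,[np.linalg.norm((np.eye(3)-np.outer(d,d))@(x-o)) for o,d in L]
def proj(n,p):
    K,Rm,t=cam(n); q=K@(Rm@np.array(p)+t); return q[:2]/q[2]
def crop(im,x0,y0,x1,y1,s,f):
    cv2.imwrite(f,cv2.resize(im[y0:y1,x0:x1,::-1],None,fx=s,fy=s,interpolation=cv2.INTER_CUBIC))
E
python3 - <<'E'
from h import *
t=cv2.imread('pics/top0.png')[:,:,::-1]; s=cv2.imread('pics/scene0.png')[:,:,::-1]
crop(t,290,155,430,275,5.5,'pics/c1.png')
crop(s,235,145,365,240,6,'pics/c2.png')
a=cv2.resize(t[200:270,200:290],None,fx=4,fy=4,interpolation=cv2.INTER_CUBIC)
b=cv2.resize(s[210:280,360:450],None,fx=4,fy=4,interpolation=cv2.INTER_CUBIC)
cv2.imwrite('pics/c3.png',np.hstack([a,b])[:,:,::-1])
E
```

```text
(no output)
```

View pics/c1.png

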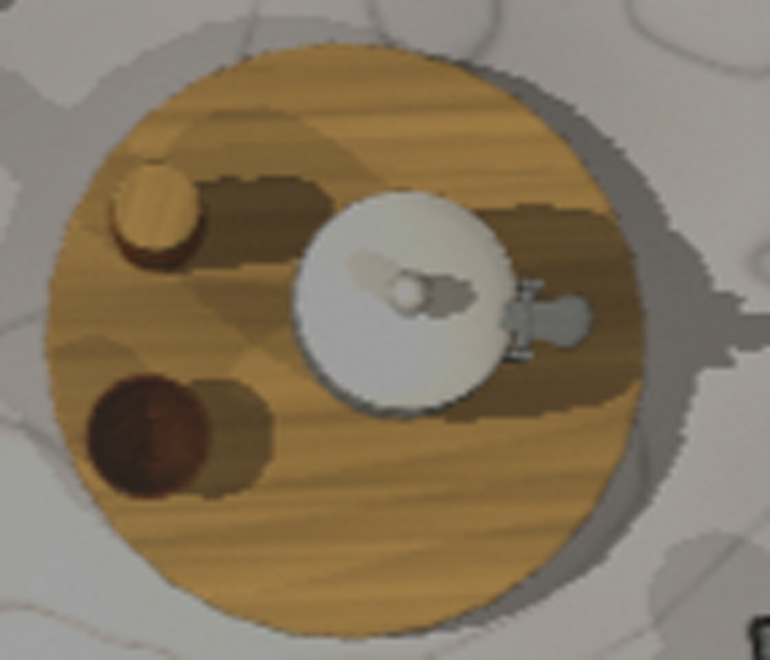

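View pics/c2.png

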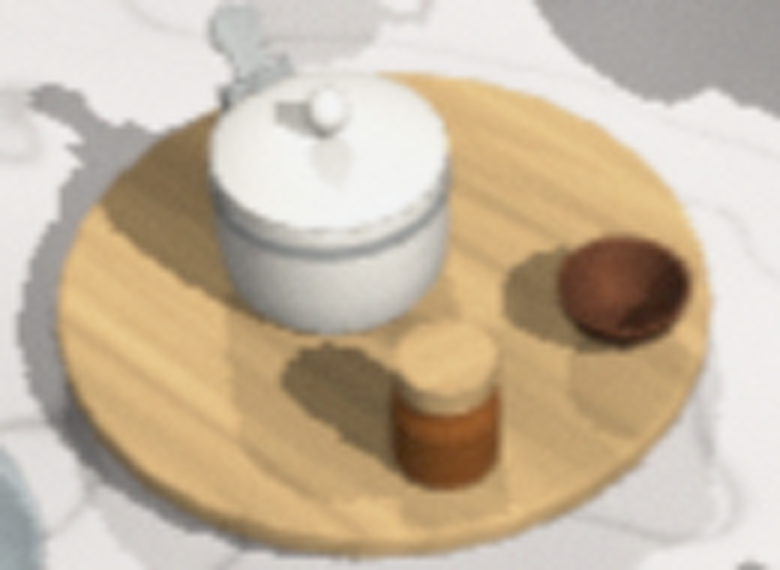

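View pics/c3.png

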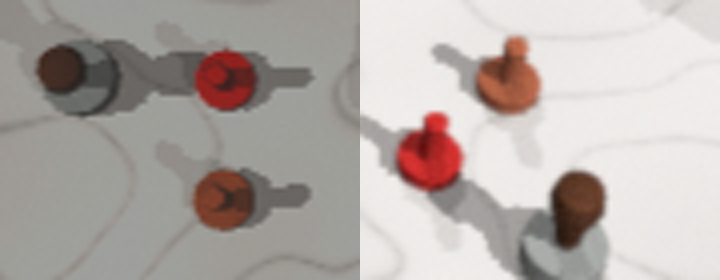

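```bash
python3 - <<'E'
from h import *
t=cv2.imread('pics/top0.png'); s=cv2.imread('pics/scene0.png')
def blob(im,f,win):
    x0,y0,x1,y1=win; hsv=cv2.cvtColor(im,cv2.COLOR_BGR2HSV)[y0:y1,x0:x1].astype(int)
    m=f(hsv).astype(np.uint8)
    n,l,st,c=cv2.connectedComponentsWithStats(m); i=1+np.argmax(st[1:,4]); 
    return (l==i).astype(np.uint8),st[i]+np.array([x0,y0,0,0,0]),c[i]+[x0,y0]
sv=lambda h:(h[...,1]>110)&((h[...,0]<15)|(h[...,0]>172))
mt,st,c=blob(t,sv,(240,236,275,265)); print('top saver',st,c, onz('top',*c,.012))
e=cv2.fitEllipse(max(cv2.findContours(mt,0,1)[0],key=len));print('ell',e)
ct=(e[0][0]+240,e[0][1]+236); print(onz('top',*ct,.012))
ms,st,c=blob(s,sv,(385,212,412,242)); print('scene saver',st,c)
for r in range(ms.shape[0]):
    xs=np.where(ms[r])[0]
    if len(xs): print(212+r,xs.min()+385,xs.max()+385,end=';')
print()
# jar lid
hsv=cv2.cvtColor(t,cv2.COLOR_BGR2HSV)
wl=lambda h:(h[...,1]<60)&(h[...,2]>115)
m,st,c=blob(t,wl,(335,180,386,240)); print('lid',st,c)
cn=max(cv2.findContours(m,0,1)[0],key=len); e=cv2.fitEllipse(cn); (x,y),r=cv2.minEnclosingCircle(cn); print(e,(x+335,y+180),r)
p=onz('top',e[0][0]+335,e[0][1]+180,.114); print('lid c',p)
print('knob', onz('top',364,208.1,.137), tri([('top',364,208.1),('scene',235+325/6,145+110/6)]))
print('pad', onz('top',393.6,213.2,.135), tri([('top',393.6,213.2),('scene',235+235/6,145+28/6)]))
for n,(u,v),z in (('ttL',(290+45/5.5,155+330/5.5),.034),('ttR',(290+645/5.5,155+330/5.5),.034),('ttT',(290+340/5.5,155+42/5.5),.034),('ttB',(290+340/5.5,155+636/5.5),.034)): print(n,onz('top',u,v,z))
print('honey',onz('top',290+157/5.5,155+207/5.5,.1),'salt',onz('top',290+150/5.5,155+436/5.5,.066))
E
```

```text
top saver [248 243  15  14 158] [255.27848101 249.49367089] [0.43506345 0.21361891 0.012     ]
ell ((15.322102546691895, 13.503913879394531), (13.524511337280273, 13.729347229003906), 4.223948001861572)
[0.43503147 0.2134861  0.012     ]
scene saver [389 220  16  18 180] [396.76666667 229.66111111]
220 397 400;221 397 400;222 397 400;223 397 400;224 395 400;225 392 400;226 391 401;227 390 402;228 390 403;229 390 403;230 389 404;231 390 404;232 390 403;233 390 403;234 391 403;235 392 402;236 393 401;237 395 399;
lid [ 343  190   41   39 1175] [362.76425532 209.19404255]
((28.09501838684082, 29.132631301879883), (38.58966827392578, 38.9172248840332), 95.55741882324219) (363.0132751464844, 209.00442504882812) 20.23763084411621
lid c [ 0.54182959 -0.10665478  0.114     ]
knob [ 0.54166494 -0.10725677  0.137     ] (array([ 0.54104876, -0.10643515,  0.13533182]), [np.float64(0.0012668940887490645), np.float64(0.0012668940887491241)])
pad [ 0.52689037 -0.18912905  0.135     ] (array([ 0.52590924, -0.18809603,  0.13042293]), [np.float64(0.002283260204745166), np.float64(0.002283260204745164)])
ttL [0.53639303 0.08219572 0.034     ]
ttR [ 0.53335267 -0.24570349  0.034     ]
ttT [ 0.69635849 -0.08219778  0.034     ]
ttB [ 0.36969677 -0.07619373  0.034     ]
honey [0.59279191 0.01926601 0.1       ] salt [0.47547212 0.02440026 0.066     ]
```

The sugar saver candidates are the red stub disc at top (257,219) / scene (377,247) and the terracotta one at top (256,249) / scene (397,229). The dark-handled thing at top (218,218) is the tamper. The enlarged crop shows the one at (256,249) is orange-brown terracotta, so that is the one meant. The jar's lever points to image-right in the top view, at pad pixel (393.6,213.2).

```bash
python3 - <<'E'
from h import *
s=monitor.observe(); Rt=R.from_euler('xyz',s['tool_rot']).as_matrix()
print('tool axes\n',Rt.round(3))
K,Rm,t=cam('wrist'); c=-Rm.T@t
print('wrist cam in tool frame',Rt.T@(c-np.array(s['tool_pos'])),'cam z in tool',Rt.T@Rm.T[:,2])
print('grinder',tri([('top',184,161),('scene',413,310)]),'crankend',onz('top',136,170,.2),'kettle',onz('top',238,140,.1),'dec',onz('top',368,133,.1),'tamper',onz('top',220,219,.02))
print('cup',onz('top',457,289,.08))
print('red',onz('top',257,219,.012))
E
```

```text
tool axes
 [[-0.925  0.381 -0.001]
 [ 0.381  0.925 -0.001]
 [ 0.    -0.001 -1.   ]]
wrist cam in tool frame [ 7.17887078e-02 -1.53840865e-05 -1.58858319e-01] cam z in tool [-2.66360047e-01  2.79314456e-04  9.63873564e-01]
grinder (array([0.68125742, 0.4090261 , 0.1244489 ]), [np.float64(0.006119455486185971), np.float64(0.00611945548618604)]) crankend [0.64197362 0.50641212 0.2       ] kettle [0.75211117 0.25504838 0.1       ] dec [ 0.76913608 -0.12728484  0.1       ] tamper [0.52801432 0.32132551 0.02      ]
cup [ 0.31656777 -0.36922461  0.08      ]
red [0.52786736 0.20975267 0.012     ]
```

Call:
{"fn": "carry_out", "kwargs": {"targets": [[[0.02,0.01,-0.05],0],[[0.03,0.02,-0.05],0],[[0.03,0.03,-0.02],0],[[0.02,0.03,0],0]], "fingers": 1}}

```text
time: 0.65
tool_pos: [0.1406, 0.6072, 0.3488]
tool_rot: [-3.137, -0.001, 2.747]
contact_force: [0.6, -0.1, -0.5]
opening: 0.0567
```

Call:
{"fn": "carry_out", "kwargs": {"targets": [[[0.01,0.05,0],0],[[0.01,0.05,0],0],[[0.01,0.05,0],0],[[0.01,0.05,0],0]]}}

```text
time: 1.15
tool_pos: [0.17, 0.7666, 0.3335]
tool_rot: [3.123, -0.005, 2.749]
contact_force: [15.2, 50.3, 25.5]
opening: 0.0164
```

Call:
{"fn": "carry_out", "kwargs": {"targets": [[[0.01,0.06,0],0],[[0.01,0.06,0],0],[[0.01,0.06,0],0],[[0.01,0.06,0],0]]}}

```text
time: 1.65
tool_pos: [0.1887, 0.8443, 0.2557]
tool_rot: [2.997, -0.029, 2.751]
contact_force: [0.1, -0.7, 0.0]
opening: 0.0006
```

```bash
python3 - <<'E'
from h import *
s=monitor.observe(); print(s['qpos'].round(3) if hasattr(s['qpos'],'round') else s['qpos'])
E
```

```text
[1.256 1.099 0.038 0.019 1.858 0.084]
```

Call:
{"fn": "carry_out", "kwargs": {"targets": [[[0.01,0.06,-0.02],0],[[0.01,0.06,-0.02],0],[[0.01,0.06,-0.02],0],[[0.01,0.06,-0.02],0]]}}

```text
time: 2.15
tool_pos: [0.1987, 0.8809, 0.3011]
tool_rot: [2.829, -0.058, 2.758]
contact_force: [0.1, -0.3, 0.6]
opening: 0.0
```

```bash
cat > st.py <<'E'
from h import *
s=monitor.observe(); Rt=R.from_euler('xyz',s['tool_rot']).as_matrix()
print('t',s['time'],'q',np.round(s['qpos'],3)); print('pos',np.round(s['tool_pos'],4),'x',Rt[:,0].round(3),'y',Rt[:,1].round(3),'z',Rt[:,2].round(3),'tilt deg',round(np.degrees(np.arccos(-Rt[2,2])),1),'az',round(np.degrees(np.arctan2(Rt[1,2],Rt[0,2])),1),'F',np.round(s['contact_force'],1),'op',round(s['opening'],4))
E
python3 st.py
```

```text
t 2.15 q [1.252 1.059 0.036 0.035 1.73  0.085]
pos [0.1987 0.8809 0.3011] x [-0.926  0.374  0.058] y [0.373 0.876 0.307] z [ 0.064  0.306 -0.95 ] tilt deg 18.2 az 78.1 F [ 0.1 -0.3  0.6] op 0.0
```

Call:
{"fn": "carry_out", "kwargs": {"targets": [[[0.01,0.06,-0.01],0],[[0.01,0.06,-0.01],0],[[0.01,0.06,-0.01],0],[[0.01,0.06,-0.01],0],[[0.01,0.06,-0.01],0],[[0.01,0.06,-0.01],0]]}}

```text
time: 2.9
tool_pos: [0.2119, 0.93, 0.3855]
tool_rot: [2.568, -0.097, 2.777]
contact_force: [0.2, 0.3, -0.3]
opening: 0.0004
```

```bash
python3 st.py
```

```text
t 2.9 q [1.247 0.998 0.037 0.06  1.528 0.084]
pos [0.2119 0.93   0.3855] x [-0.93   0.355  0.097] y [0.349 0.766 0.54 ] z [ 0.117  0.536 -0.836] tilt deg 33.3 az 77.6 F [ 0.2  0.3 -0.3] op 0.0004
```

Call:
{"fn": "carry_out", "kwargs": {"targets": [[[0.01,0.06,-0.01],0],[[0.01,0.06,-0.01],0],[[0.01,0.05,-0.01],0],[[0,-0.03,0.0],0.18],[[0,-0.04,0.0],0.18]]}}

```text
time: 3.52
tool_pos: [0.1916, 0.904, 0.4167]
tool_rot: [2.485, -0.305, 2.55]
contact_force: [0.1, 1.4, 0.6]
opening: 0.0007
```

```bash
python3 st.py
```

```text
t 3.525 q [1.258 0.718 0.593 0.068 1.12  0.377]
pos [0.1916 0.904  0.4167] x [-0.791  0.532  0.301] y [0.594 0.555 0.582] z [ 0.143  0.639 -0.756] tilt deg 40.9 az 77.4 F [0.1 1.4 0.6] op 0.0007
```

```bash
cat > plan.py <<'E'
from h import *
import sys
def plan(wps,twists=None,maxstep=.06,p=None,Rt=None):
    """wps: list of world points; returns rows"""
    s=monitor.observe()
    p=np.array(s['tool_pos']) if p is None else np.array(p)
    Rt=R.from_euler('xyz',s['tool_rot']).as_matrix() if Rt is None else Rt
    rows=[];twists=list(twists or [])
    for w in wps:
        w=np.array(w); n=max(1,int(np.ceil(np.linalg.norm(w-p)/maxstep)))
        for i in range(n):
            d=Rt.T@((w-p)/(n-i)); d=d.round(4); tw=twists.pop(0) if twists else 0
            rows.append([[float(x) for x in d],tw]); p=p+Rt@d
            Rt=Rt@R.from_rotvec([0,0,tw]).as_matrix()
    for r in rows: print(r,end=', ')
    print(len(rows)); return p,Rt
E
python3 - <<'E'
from plan import *
plan([(.35,.7,.42),(.45,.4,.42),(.5,.0,.40),(.52,-.2,.36)],[.18]*6)
E
```

```text
[[-0.0466, -0.0034, -0.0221], 0.18], [[-0.0464, 0.005, -0.022], 0.18], [[-0.0448, 0.0132, -0.0221], 0.18], [[-0.0418, 0.021, -0.022], 0.18], [[-0.0373, 0.0281, -0.0221], 0.18], [[-0.0387, 0.0201, -0.0296], 0.18], [[-0.0345, 0.0267, -0.0296], 0], [[-0.0345, 0.0267, -0.0296], 0], [[-0.0345, 0.0267, -0.0296], 0], [[-0.0345, 0.0267, -0.0295], 0], [[-0.0345, 0.0266, -0.0296], 0], [[-0.0431, 0.0188, -0.0333], 0], [[-0.0431, 0.0188, -0.0333], 0], [[-0.0431, 0.0188, -0.0334], 0], [[-0.0431, 0.0189, -0.0333], 0], [[-0.0431, 0.0188, -0.0334], 0], [[-0.0431, 0.0189, -0.0333], 0], [[-0.0432, 0.0188, -0.0334], 0], [[-0.0428, 0.0152, -0.0237], 0], [[-0.0428, 0.0152, -0.0237], 0], [[-0.0428, 0.0152, -0.0237], 0], [[-0.0428, 0.0151, -0.0236], 0], 22
```

Call:
{"fn": "carry_out", "kwargs": {"targets": [[[-0.0466,-0.0034,-0.0221],0.18],[[-0.0464,0.005,-0.022],0.18],[[-0.0448,0.0132,-0.0221],0.18],[[-0.0418,0.021,-0.022],0.18],[[-0.0373,0.0281,-0.0221],0.18],[[-0.0387,0.0201,-0.0296],0.18],[[-0.0345,0.0267,-0.0296],0]]}}

```text
time: 4.4
tool_pos: [0.3787, 0.5888, 0.4206]
tool_rot: [-3.125, -0.722, 1.327]
contact_force: [0.0, -0.8, -0.2]
opening: 0.0005
```

```bash
python3 st.py;python3 - <<'E'
from plan import *
s=monitor.observe(); Rt=R.from_euler('xyz',s['tool_rot']).as_matrix()
f=np.arctan2(Rt[2,1],Rt[2,0]); print('twist needed',f, f+np.pi)
plan([(.45,.4,.42),(.5,.0,.40),(.52,-.2,.36)])
E
```

```text
t 4.4 q [0.705 0.247 1.345 0.494 0.997 0.79 ]
pos [0.3787 0.5888 0.4206] x [0.181 0.728 0.661] y [ 0.973 -0.231 -0.012] z [ 0.144  0.645 -0.751] tilt deg 41.4 az 77.4 F [ 0.  -0.8 -0.2] op 0.0005
twist needed -0.018861405489097958 3.122731248100695
[[-0.0312, 0.0282, -0.0278], 0], [[-0.0313, 0.0283, -0.0278], 0], [[-0.0312, 0.0282, -0.0278], 0], [[-0.0313, 0.0283, -0.0277], 0], [[-0.0422, 0.0202, -0.0337], 0], [[-0.0422, 0.0202, -0.0337], 0], [[-0.0422, 0.0202, -0.0337], 0], [[-0.0422, 0.0202, -0.0337], 0], [[-0.0422, 0.0202, -0.0337], 0], [[-0.0422, 0.0202, -0.0337], 0], [[-0.0423, 0.0201, -0.0336], 0], [[-0.0421, 0.0165, -0.024], 0], [[-0.0421, 0.0166, -0.024], 0], [[-0.0421, 0.0165, -0.0241], 0], [[-0.0422, 0.0166, -0.024], 0], 15
```

Call:
{"fn": "carry_out", "kwargs": {"targets": [[[-0.0312,0.0282,-0.0278],-0.018],[[-0.0313,0.0283,-0.0278],0],[[-0.0312,0.0282,-0.0278],0],[[-0.0313,0.0283,-0.0277],0],[[-0.0422,0.0202,-0.0337],0],[[-0.0422,0.0202,-0.0337],0],[[-0.0422,0.0202,-0.0337],0],[[-0.0422,0.0202,-0.0337],0],[[-0.0422,0.0202,-0.0337],0]]}}

```text
time: 5.52
tool_pos: [0.4925, 0.1001, 0.4162]
tool_rot: [3.112, -0.73, 1.368]
contact_force: [1.2, -1.0, 0.1]
opening: 0.0003
```

```bash
python3 st.py;python3 - <<'E'
from plan import *
plan([(.5,.0,.40),(.52,-.2,.35)])
E
```

```text
t 5.525 q [-0.405  0.14   1.496  0.721  1.627 -0.194]
pos [0.4925 0.1001 0.4162] x [0.15  0.73  0.667] y [ 0.975 -0.221  0.022] z [ 0.164  0.647 -0.745] tilt deg 41.9 az 75.8 F [ 1.2 -1.   0.1] op 0.0003
[[-0.0414, 0.0146, -0.0257], 0], [[-0.0413, 0.0145, -0.0257], 0], [[-0.0441, 0.0156, -0.0222], 0], [[-0.0441, 0.0157, -0.0222], 0], [[-0.0441, 0.0156, -0.0222], 0], [[-0.0441, 0.0157, -0.0223], 0], 6
```

Call:
{"fn": "carry_out", "kwargs": {"targets": [[[-0.0414,0.0146,-0.0257],0.01],[[-0.0413,0.0145,-0.0257],0],[[-0.0441,0.0156,-0.0222],0],[[-0.0441,0.0157,-0.0222],0],[[-0.0441,0.0156,-0.0222],0],[[-0.0441,0.0157,-0.0223],0],[[0,0,0],0]]}}

```text
time: 6.4
tool_pos: [0.518, -0.2151, 0.352]
tool_rot: [3.102, -0.723, 1.357]
contact_force: [0.7, 0.6, 0.5]
opening: 0.0004
```

```bash
python3 st.py;python3 - <<'E'
from h import *
im=eyes.read_camera('wrist'); cv2.imwrite('pics/w1.png',im[:,:,::-1])
t=eyes.read_camera('top'); cv2.imwrite('pics/t1.png',t[:,:,::-1])
E
```

```text
t 6.4 q [-0.859  0.5    1.151  0.618  1.88  -0.556]
pos [ 0.518  -0.2151  0.352 ] x [0.159 0.733 0.662] y [ 0.971 -0.238  0.03 ] z [ 0.179  0.637 -0.749] tilt deg 41.5 az 74.3 F [0.7 0.6 0.5] op 0.0004
```

View pics/w1.png

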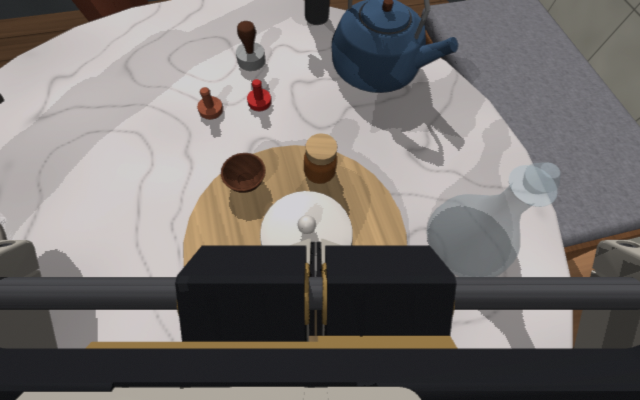

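View pics/t1.png

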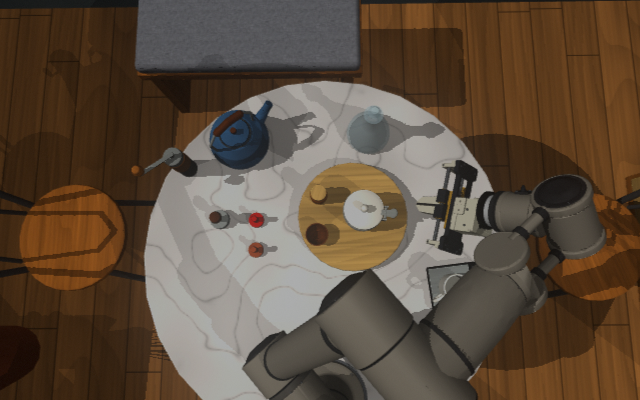

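```bash
cat >> plan.py <<'E'
d=np.array([-.186,-.9825,0]); h=np.array([.530,-.168,.113])
def W(o,u,l=0): return h+o/1e3*d+np.array([0,0,u/1e3])
def rel():
    s=monitor.observe(); q=np.array(s['tool_pos'])-h
    l=np.array([.9825,-.186,0])
    print('t',s['time'],'out %.1f up %.1f side %.1f'%(q@d*1e3,q[2]*1e3,q@l*1e3),'F',np.round(s['contact_force'],1))
E
python3 - <<'E'
from plan import *
print(onz('wrist',308,224,.137))
rel()
plan([W(18,90),W(13,60)],maxstep=.05)
E
```

```text
[ 0.54198928 -0.10438505  0.137     ]
t 6.5 out 45.6 up 241.1 side -3.5 F [-0.3  0.8 -0.4]
[[-0.0198, -0.0007, 0.0329], 0], [[-0.0198, -0.0007, 0.0329], 0], [[-0.0198, -0.0007, 0.0329], 0], [[-0.0198, -0.0006, 0.0329], 0], [[-0.0161, -0.0013, 0.0258], 0], 5
```

Call:
{"fn": "carry_out", "kwargs": {"targets": [[[-0.0198,-0.0007,0.0329],0],[[-0.0198,-0.0007,0.0329],0],[[-0.0198,-0.0007,0.0329],0],[[-0.0198,-0.0006,0.0329],0],[[-0.0161,-0.0013,0.0258],0],[[0,0,0],0]]}}

```text
time: 7.25
tool_pos: [0.5303, -0.1729, 0.1769]
tool_rot: [3.079, -0.713, 1.384]
contact_force: [0.2, 0.6, 0.1]
opening: 0.0003
```

```bash
python3 st.py;python3 - <<'E'
from plan import *
im=eyes.read_camera('scene'); crop(im,230,100,350,220,5,'pics/s2.png')
im=eyes.read_camera('top'); crop(im,330,155,490,275,5,'pics/t2.png')
rel()
plan([W(13,40),W(26,-27)],maxstep=.015)
E
```

```text
t 7.25 q [-0.796  0.601  1.471  0.61   1.49  -0.77 ]
pos [ 0.5303 -0.1729  0.1769] x [0.141 0.743 0.654] y [ 0.973 -0.226  0.047] z [ 0.183  0.63  -0.755] tilt deg 41.0 az 73.8 F [0.2 0.6 0.1] op 0.0003
t 7.35 out 6.1 up 65.9 side 2.4 F [0.6 0.9 0.7]
[[-0.0111, -0.0017, 0.0075], 0], [[-0.0111, -0.0018, 0.0074], 0], [[-0.0107, -0.0006, 0.0084], 0], [[-0.0107, -0.0006, 0.0085], 0], [[-0.0107, -0.0006, 0.0084], 0], [[-0.0107, -0.0005, 0.0085], 0], [[-0.0107, -0.0006, 0.0084], 0], 7
```

View pics/s2.png

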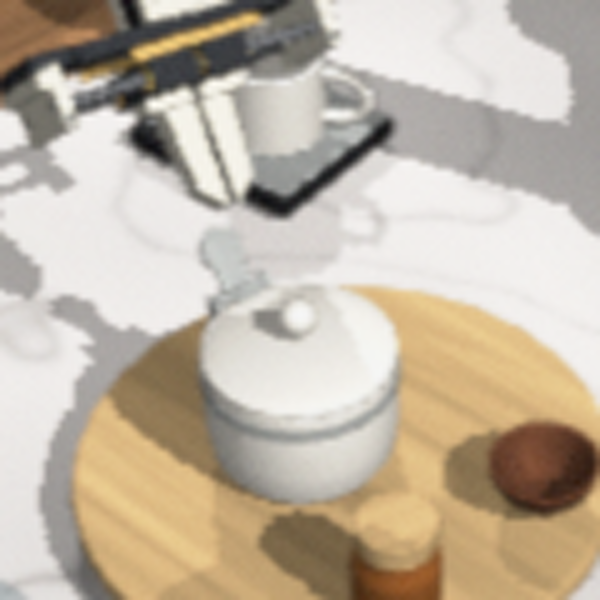

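View pics/t2.png

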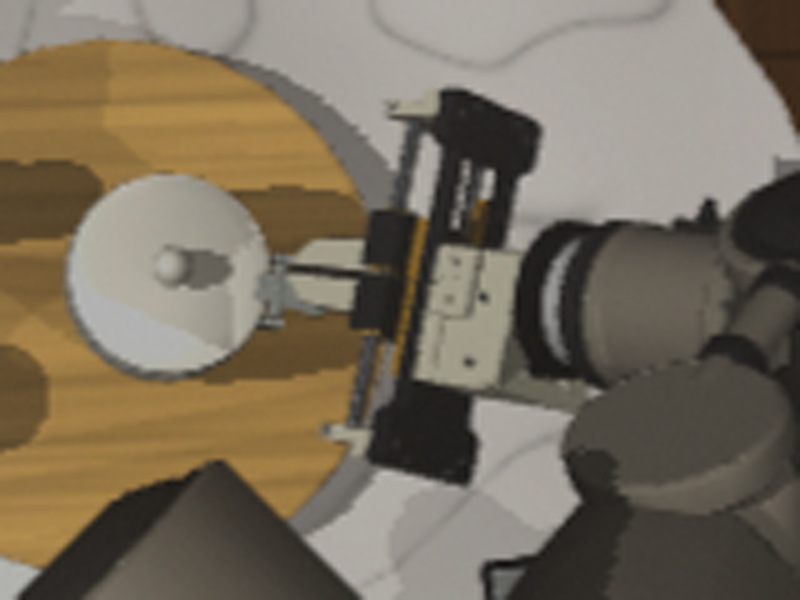

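```bash
python3 - <<'E'
from plan import *
s=monitor.observe(); p=np.array(s['tool_pos'])
print('tcp top px',proj('top',p),'crop',(proj('top',p)-[330,155])*5, 'scene crop',(proj('scene',p)-[230,100])*5)
print('pad',(proj('top',W(19,22))-[330,155])*5,(proj('scene',W(19,22))-[230,100])*5)
print('hinge',(proj('top',W(0,0))-[330,155])*5,(proj('scene',W(0,0))-[230,100])*5)
E
```

```text
tcp top px [390.53344147 209.62016179] crop [302.66720734 273.10080896] scene crop [220.15184469 197.00736186]
pad [313.58157005 291.80065148] [217.40045912 243.18072711]
hinge [274.44901565 290.64124403] [236.92187557 288.42254345]
```

Call:
{"fn": "carry_out", "kwargs": {"targets": [[[-0.0111,-0.0017,0.0075],0],[[-0.0111,-0.0018,0.0074],0],[[0,0,0],0]]}}

```text
time: 7.72
tool_pos: [0.5282, -0.1824, 0.1543]
tool_rot: [3.067, -0.707, 1.391]
contact_force: [0.4, -0.2, 0.1]
opening: 0.0004
```

```bash
python3 - <<'E'
from plan import *
rel()
plan([W(16,20),W(26,-27)],maxstep=.008)
E
```

```text
t 7.725 out 14.5 up 41.3 side 0.9 F [ 0.4 -0.2  0.1]
[[-0.005, -0.0007, 0.005], 0], [[-0.005, -0.0007, 0.005], 0], [[-0.005, -0.0007, 0.0051], 0], [[-0.0054, -0.0003, 0.0042], 0], [[-0.0054, -0.0003, 0.0042], 0], [[-0.0055, -0.0003, 0.0041], 0], [[-0.0054, -0.0003, 0.0042], 0], [[-0.0055, -0.0003, 0.0041], 0], [[-0.0054, -0.0004, 0.0042], 0], [[-0.0055, -0.0003, 0.0041], 0], 10
```

Call:
{"fn": "carry_out", "kwargs": {"targets": [[[-0.005,-0.0007,0.005],0],[[-0.005,-0.0007,0.005],0],[[-0.005,-0.0007,0.005],0],[[-0.0054,-0.0003,0.0042],0],[[-0.0054,-0.0003,0.0042],0]]}}

```text
time: 8.35
tool_pos: [0.5277, -0.1873, 0.1212]
tool_rot: [3.06, -0.708, 1.395]
contact_force: [-2.7, -0.4, 4.2]
opening: 0.0005
```

```bash
python3 - <<'E'
from plan import *
rel()
im=eyes.read_camera('scene'); crop(im,230,100,350,220,5,'pics/s3.png')
plan([W(26,-27)],maxstep=.008)
E
```

```text
t 8.35 out 19.4 up 8.2 side 1.3 F [-2.7 -0.4  4.2]
[[-0.0055, -0.0006, 0.0043], 0], [[-0.0055, -0.0006, 0.0043], 0], [[-0.0055, -0.0006, 0.0043], 0], [[-0.0054, -0.0006, 0.0043], 0], [[-0.0055, -0.0005, 0.0044], 0], 5
```

View pics/s3.png

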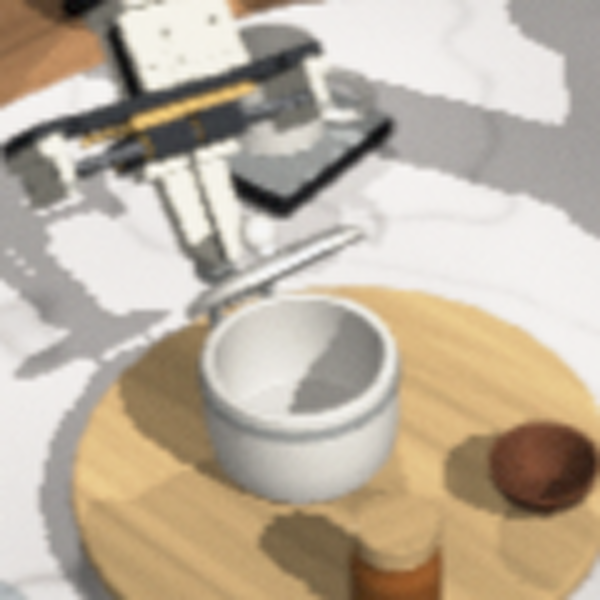

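Call:
{"fn": "carry_out", "kwargs": {"targets": [[[-0.0055,-0.001,0.0043],0],[[-0.0055,-0.0006,0.0043],0],[[-0.0055,-0.0006,0.0043],0]]}}

```text
time: 8.78
tool_pos: [0.5264, -0.1906, 0.1001]
tool_rot: [3.058, -0.71, 1.396]
contact_force: [-0.7, -0.4, 3.4]
opening: 0.0003
```

```bash
python3 - <<'E'
from plan import *
rel()
im=eyes.read_camera('scene'); crop(im,230,100,350,220,5,'pics/s4.png')
plan([W(28,-27)],maxstep=.005)
E
```

```text
t 8.775 out 22.9 up -12.9 side 0.6 F [-0.7 -0.4  3.4]
[[-0.0041, -0.0003, 0.0022], 0], [[-0.0041, -0.0003, 0.0022], 0], [[-0.0041, -0.0003, 0.0022], 0], 3
```

View pics/s4.png

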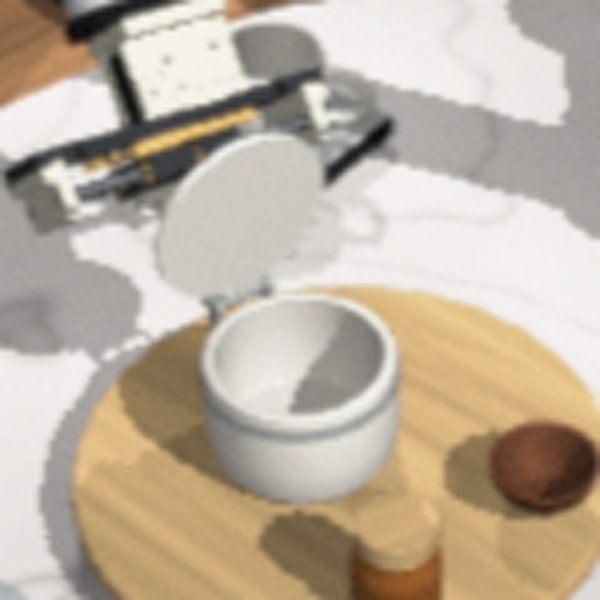

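Call:
{"fn": "carry_out", "kwargs": {"targets": [[[-0.0041,-0.0003,0.0022],0],[[-0.0041,-0.0003,0.0022],0]]}}

```text
time: 9.07
tool_pos: [0.5253, -0.1944, 0.09]
tool_rot: [3.059, -0.71, 1.395]
contact_force: [-0.3, -1.8, 3.2]
opening: 0.0003
```

```bash
python3 - <<'E'
from plan import *
rel()
plan([W(28,-27)],maxstep=.005)
E
```

```text
t 9.075 out 26.8 up -23.0 side 0.3 F [-0.3 -1.8  3.2]
[[-0.0035, -0.0005, 0.0022], 0], 1
```

Call:
{"fn": "carry_out", "kwargs": {"targets": [[[-0.001,0,0.0025],0],[[0,0,0.002],0]]}}

```text
time: 9.32
tool_pos: [0.5265, -0.1944, 0.0884]
tool_rot: [3.054, -0.709, 1.397]
contact_force: [-5.6, -7.7, 17.2]
opening: 0.0005
```

```bash
python3 - <<'E'
from plan import *
rel()
im=eyes.read_camera('scene'); crop(im,230,100,350,220,5,'pics/s5.png')
E
```

```text
t 9.325 out 26.6 up -24.6 side 1.4 F [-5.6 -7.7 17.2]
```

View pics/s5.png

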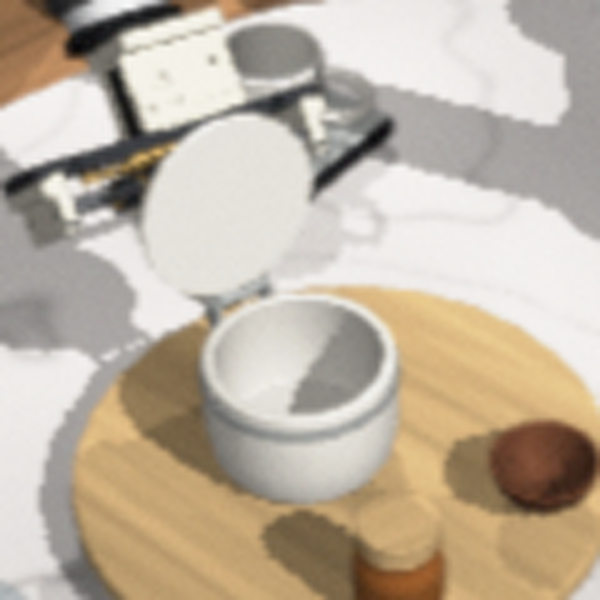

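```bash
python3 - <<'E'
from plan import *
im=cv2.imread('pics/s5.png')
l=np.array([.9825,-.186,0])
def lidpt(th,a,n,x=0):  # a along, n normal, x lateral mm
    inb=a*np.cos(th)-n*np.sin(th); up=a*np.sin(th)+n*np.cos(th)
    return W(-inb,up)+x/1e3*l
for th,col in ((1.45,(255,0,0)),(1.58,(0,255,0)),(1.66,(0,0,255))):
    P=[lidpt(th,62+57*np.cos(f),-3,57*np.sin(f)) for f in np.linspace(0,2*np.pi,60)]
    px=np.array([(proj('scene',p)-[230,100])*5 for p in P])
    cv2.polylines(im,[px.round().astype(int)],True,col,1)
    print(th,px.min(0),px.max(0))
cv2.imwrite('pics/s5b.png',im)
E
python3 st.py
```

```text
1.45 [153.2783137  134.24930193] [322.5951805  295.18926881]
1.58 [145.28466595 119.6178459 ] [315.0258003  293.25050508]
1.66 [140.17633849 112.07143357] [310.6886576  292.15884631]
t 9.375 q [-0.829  0.724  1.521  0.621  1.352 -0.905]
pos [ 0.5266 -0.1944  0.0885] x [0.131 0.747 0.651] y [ 0.971 -0.228  0.066] z [ 0.198  0.624 -0.756] tilt deg 40.9 az 72.3 F [-4.5 -5.4 14.4] op 0.0003
```

View pics/s5b.png

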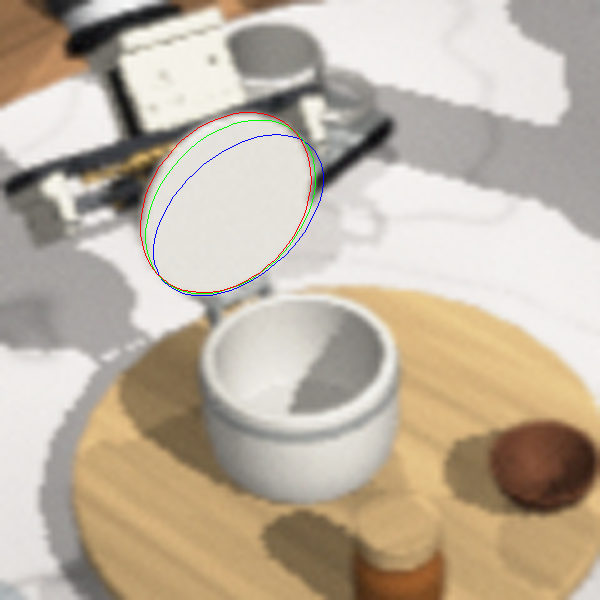

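Call:
{"fn": "carry_out", "kwargs": {"targets": [[[0,0,0],0],[[0.003,0,-0.01],0],[[0,0,-0.04],0],[[0,0,-0.05],0],[[0,0,-0.05],0]]}}

```text
time: 10.0
tool_pos: [0.4951, -0.2858, 0.2044]
tool_rot: [3.065, -0.712, 1.393]
contact_force: [-0.1, 0.4, 1.0]
opening: 0.0003
```

```bash
python3 st.py; python3 - <<'E'
from plan import *
for u,v in ((460,15),(560,48),(400,0),(300,80),(545,95)): print((u,v),onz('scene',u,v,.1).round(2),onz('scene',u,v,-.7).round(2))
im=eyes.read_camera('scene'); cv2.imwrite('pics/s6.png',im[:,:,::-1])
E
```

```text
t 10.0 q [-0.958  0.657  1.28   0.547  1.678 -0.826]
pos [ 0.4951 -0.2858  0.2044] x [0.134 0.745 0.653] y [ 0.973 -0.225  0.058] z [ 0.191  0.628 -0.755] tilt deg 41.0 az 73.1 F [-0.1  0.4  1. ] op 0.0003
(460, 15) [-0.81 -0.32  0.1 ] [-2.68 -1.17 -0.7 ]
(560, 48) [-0.8   0.17  0.1 ] [-2.68 -0.22 -0.7 ]
(400, 0) [-0.75 -0.63  0.1 ] [-2.58 -1.8  -0.7 ]
(300, 80) [ 0.16 -0.45  0.1 ] [-0.8  -1.43 -0.7 ]
(545, 95) [-0.39  0.27  0.1 ] [-1.87 -0.02 -0.7 ]
```

View pics/s6.png

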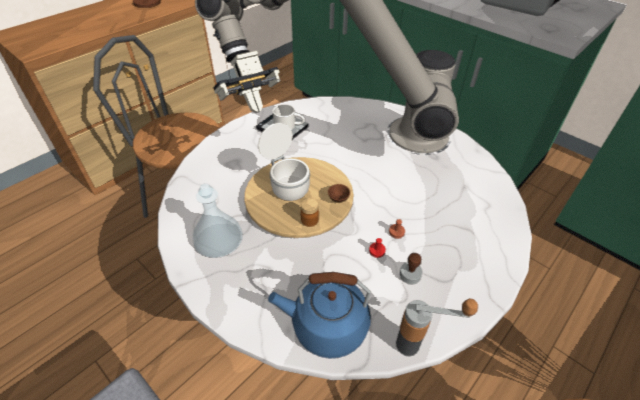

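```bash
python3 - <<'E'
from plan import *
plan([(.38,-.42,.34),(.15,-.55,.38),(-.12,-.55,.38)])
E
```

```text
[[-0.0068, -0.0185, -0.0505], 0], [[-0.0068, -0.0185, -0.0506], 0], [[-0.0068, -0.0185, -0.0505], 0], [[-0.0069, -0.0184, -0.0506], 0], [[-0.0204, -0.0382, -0.0313], 0], [[-0.0204, -0.0383, -0.0312], 0], [[-0.0204, -0.0382, -0.0313], 0], [[-0.0204, -0.0383, -0.0312], 0], [[-0.0204, -0.0382, -0.0313], 0], [[-0.0072, -0.0525, -0.0106], 0], [[-0.0072, -0.0525, -0.0106], 0], [[-0.0071, -0.0524, -0.0106], 0], [[-0.0072, -0.0525, -0.0106], 0], [[-0.0071, -0.0524, -0.0106], 0], 14
```

Call:
{"fn": "carry_out", "kwargs": {"targets": [[[-0.0068,-0.0185,-0.0505],0],[[-0.0068,-0.0185,-0.0506],0],[[-0.0068,-0.0185,-0.0505],0],[[-0.0069,-0.0184,-0.0506],0],[[-0.0204,-0.0382,-0.0313],0],[[-0.0204,-0.0383,-0.0312],0],[[-0.0204,-0.0382,-0.0313],0],[[-0.0204,-0.0383,-0.0312],0],[[-0.0204,-0.0382,-0.0313],0],[[-0.0072,-0.0525,-0.0106],0]]}}

```text
time: 11.3
tool_pos: [0.0853, -0.5576, 0.3847]
tool_rot: [3.062, -0.702, 1.394]
contact_force: [-0.4, 0.0, -0.3]
opening: 0.0007
```

```bash
python3 st.py; python3 - <<'E'
from plan import *
plan([(-.12,-.55,.38)])
plan([(-.2,-.73,.38)])
E
```

```text
t 11.3 q [-1.64   0.832  0.452  0.263  2.534 -1.27 ]
pos [ 0.0853 -0.5576  0.3847] x [0.134 0.751 0.646] y [ 0.972 -0.226  0.061] z [ 0.191  0.62  -0.761] tilt deg 40.5 az 72.8 F [-0.4  0.  -0.3] op 0.0007
[[-0.0062, -0.0504, -0.0078], 0], [[-0.0062, -0.0504, -0.0077], 0], [[-0.0062, -0.0504, -0.0078], 0], [[-0.0063, -0.0504, -0.0077], 0], 4
[[-0.0285, -0.0398, -0.0263], 0], [[-0.0285, -0.0398, -0.0263], 0], [[-0.0285, -0.0398, -0.0263], 0], [[-0.0284, -0.0398, -0.0263], 0], [[-0.0285, -0.0398, -0.0264], 0], [[-0.0284, -0.0397, -0.0263], 0], 6
```

Call:
{"fn": "carry_out", "kwargs": {"targets": [[[-0.0062,-0.0504,-0.0078],0],[[-0.0062,-0.0504,-0.0077],0],[[-0.0062,-0.0504,-0.0078],0],[[-0.035,-0.015,-0.035],0],[[-0.04,-0.005,-0.035],0],[[-0.04,-0.005,-0.03],0],[[-0.05,-0.005,-0.03],0]]}}

```text
time: 12.18
tool_pos: [-0.1277, -0.6142, 0.314]
tool_rot: [3.063, -0.652, 1.377]
contact_force: [0.1, -0.5, -0.6]
opening: -0.0001
```

```bash
python3 st.py
```

```text
t 12.175 q [-1.897  1.105  0.036 -0.004  2.657 -1.68 ]
pos [-0.1277 -0.6142  0.314 ] x [0.153 0.78  0.607] y [ 0.969 -0.239  0.062] z [ 0.194  0.579 -0.792] tilt deg 37.6 az 71.5 F [ 0.1 -0.5 -0.6] op -0.0001
```

Call:
{"fn": "carry_out", "kwargs": {"targets": [[[0,0,-0.06],0],[[0,0,-0.06],0],[[0,0,-0.06],0],[[0,0,-0.06],0]]}}

```text
time: 12.68
tool_pos: [-0.1349, -0.5927, 0.4018]
tool_rot: [3.074, -0.511, 1.365]
contact_force: [-0.4, -0.3, 0.8]
opening: 0.0006
```

```bash
python3 st.py
```

```text
t 12.675 q [-1.919  0.962  0.036 -0.006  2.658 -1.7  ]
pos [-0.1349 -0.5927  0.4018] x [0.178 0.854 0.489] y [ 0.97  -0.236  0.059] z [ 0.166  0.464 -0.87 ] tilt deg 29.5 az 70.4 F [-0.4 -0.3  0.8] op 0.0006
```

Call:
{"fn": "carry_out", "kwargs": {"targets": [[[-0.03,0,-0.0625],0],[[-0.03,0,-0.0625],0],[[-0.03,0,-0.0625],0],[[-0.03,0,-0.0625],0],[[-0.03,0,-0.0625],0]]}}

```text
time: 13.3
tool_pos: [-0.1377, -0.5745, 0.4534]
tool_rot: [3.065, -0.422, 1.359]
contact_force: [-0.9, -0.2, -0.1]
opening: 0.0004
```

```bash
python3 st.py
```

```text
t 13.3 q [-1.942  0.875  0.037  0.024  2.657 -1.694]
pos [-0.1377 -0.5745  0.4534] x [0.192 0.892 0.409] y [ 0.968 -0.241  0.07 ] z [ 0.161  0.383 -0.91 ] tilt deg 24.5 az 67.2 F [-0.9 -0.2 -0.1] op 0.0004
```

Call:
{"fn": "carry_out", "kwargs": {"targets": [[[0.026,0,-0.057],0],[[0.026,0,-0.057],0],[[0.026,0,-0.057],0],[[0.026,0,-0.057],0],[[0.026,0,-0.057],0]]}}

```text
time: 13.92
tool_pos: [-0.138, -0.5031, 0.5829]
tool_rot: [3.101, -0.189, 1.343]
contact_force: [-0.6, -0.2, 0.8]
opening: 0.0006
```

```bash
python3 st.py
```

```text
t 13.925 q [-1.988  0.641  0.037  0.01   2.657 -1.749]
pos [-0.138  -0.5031  0.5829] x [0.221 0.957 0.188] y [ 0.972 -0.233  0.04 ] z [ 0.082  0.174 -0.981] tilt deg 11.1 az 64.7 F [-0.6 -0.2  0.8] op 0.0006
```

Call:
{"fn": "carry_out", "kwargs": {"targets": [[[0.01,0,-0.061],0],[[0.01,0,-0.061],0],[[0.007,0,-0.062],0],[[0,0,-0.062],0]]}}

```text
time: 14.42
tool_pos: [-0.1276, -0.4416, 0.6598]
tool_rot: [3.123, -0.032, 1.338]
contact_force: [0.5, -0.5, -0.2]
opening: 0.0003
```

```bash
python3 st.py
```

```text
t 14.425 q [-2.027  0.483  0.037  0.024  2.657 -1.773]
pos [-0.1276 -0.4416  0.6598] x [0.23  0.973 0.032] y [ 0.973 -0.231  0.019] z [ 0.025  0.027 -0.999] tilt deg 2.1 az 46.5 F [ 0.5 -0.5 -0.2] op 0.0003
```

```bash
python3 - <<'E'
from plan import *
print('stub top',onz('scene',398.5,220.5,.052), tri([('top',255.3,249.5),('scene',396.8,230.9)]))
plan([(.1,-.5,.5),(.4,-.35,.45),(.5,-.05,.42),(.435,.2135,.30)])
E
```

```text
stub top [0.43474556 0.21515093 0.052     ] (array([0.43459074, 0.21538626, 0.00692945]), [np.float64(0.001197613447011953), np.float64(0.001197613447012018)])
[[-0.0019, 0.0464, 0.0328], 0], [[-0.0019, 0.0464, 0.0328], 0], [[-0.0019, 0.0464, 0.0328], 0], [[-0.0019, 0.0464, 0.0327], 0], [[-0.0019, 0.0463, 0.0328], 0], [[0.0356, 0.0427, 0.0103], 0], [[0.0356, 0.0427, 0.0103], 0], [[0.0356, 0.0427, 0.0103], 0], [[0.0355, 0.0427, 0.0102], 0], [[0.0356, 0.0427, 0.0103], 0], [[0.0355, 0.0428, 0.0102], 0], [[0.0523, 0.0046, 0.0068], 0], [[0.0523, 0.0046, 0.0068], 0], [[0.0523, 0.0045, 0.0067], 0], [[0.0523, 0.0046, 0.0068], 0], [[0.0523, 0.0045, 0.0067], 0], [[0.0523, 0.0046, 0.0068], 0], [[0.0475, -0.0253, 0.0251], 0], [[0.0475, -0.0253, 0.0251], 0], [[0.0475, -0.0253, 0.025], 0], [[0.0475, -0.0252, 0.0251], 0], [[0.0475, -0.0253, 0.025], 0], 22
```

Call:
{"fn": "carry_out", "kwargs": {"targets": [[[-0.0019,0.0464,0.0328],0],[[-0.0019,0.0464,0.0328],0],[[-0.0019,0.0464,0.0328],0],[[-0.0019,0.0464,0.0327],0],[[-0.0019,0.0463,0.0328],0],[[0.0356,0.0427,0.0103],0],[[0.0356,0.0427,0.0103],0],[[0.0356,0.0427,0.0103],0],[[0.0355,0.0427,0.0102],0],[[0.0356,0.0427,0.0103],0]], "fingers": 0.5}}

```text
time: 15.68
tool_pos: [0.3485, -0.374, 0.4599]
tool_rot: [3.126, -0.023, 1.327]
contact_force: [-0.1, -0.2, 0.8]
opening: 0.0459
```

```bash
python3 st.py;python3 - <<'E'
from plan import *
plan([(.5,-.05,.42),(.435,.215,.30)])
E
```

```text
t 15.675 q [-0.988  0.257  1.02   0.029  1.869 -0.736]
pos [ 0.3485 -0.374   0.4599] x [0.241 0.97  0.023] y [ 0.97  -0.242  0.016] z [ 0.021  0.019 -1.   ] tilt deg 1.6 az 42.0 F [-0.1 -0.2  0.8] op 0.0459
[[0.0583, 0.0113, 0.0082], 0], [[0.0583, 0.0113, 0.0082], 0], [[0.0583, 0.0114, 0.0082], 0], [[0.0583, 0.0113, 0.0082], 0], [[0.0584, 0.0114, 0.0082], 0], [[0.0583, 0.0113, 0.0082], 0], [[0.0477, -0.0258, 0.0247], 0], [[0.0477, -0.0258, 0.0247], 0], [[0.0477, -0.0258, 0.0247], 0], [[0.0478, -0.0258, 0.0247], 0], [[0.0477, -0.0258, 0.0248], 0], 11
```

Call:
{"fn": "carry_out", "kwargs": {"targets": [[[0.0583,0.0113,0.0082],-0.05],[[0.0583,0.0083,0.0082],0],[[0.0583,0.0084,0.0082],0],[[0.0583,0.0083,0.0082],0],[[0.0584,0.0084,0.0082],0],[[0.0583,0.0083,0.0082],0],[[0.0477,-0.028,0.0247],0],[[0.0477,-0.028,0.0247],0],[[0.0477,-0.028,0.0247],0],[[0.0478,-0.028,0.0247],0]]}}

```text
time: 16.92
tool_pos: [0.4021, 0.1874, 0.3188]
tool_rot: [3.125, -0.029, 1.377]
contact_force: [1.2, 0.7, -1.1]
opening: 0.0459
```

```bash
python3 st.py;python3 - <<'E'
from plan import *
im=eyes.read_camera('wrist'); cv2.imwrite('pics/w7.png',im[:,:,::-1])
plan([(.4348,.215,.15)])
print(proj('wrist',(.4348,.215,.05)),proj('wrist',(.4348,.215,.014)))
E
```

```text
t 16.925 q [0.249 0.109 1.576 0.019 1.429 0.441]
pos [0.4021 0.1874 0.3188] x [0.193 0.981 0.029] y [ 0.981 -0.193  0.017] z [ 0.022  0.025 -0.999] tilt deg 1.9 az 48.8 F [ 1.2  0.7 -1.1] op 0.0459
[[0.008, 0.0101, 0.0557], 0], [[0.0079, 0.0101, 0.0556], 0], [[0.008, 0.0101, 0.0557], 0], 3
[339.59926508 151.21480393] [337.47132049 148.76154271]
```

View pics/w7.png

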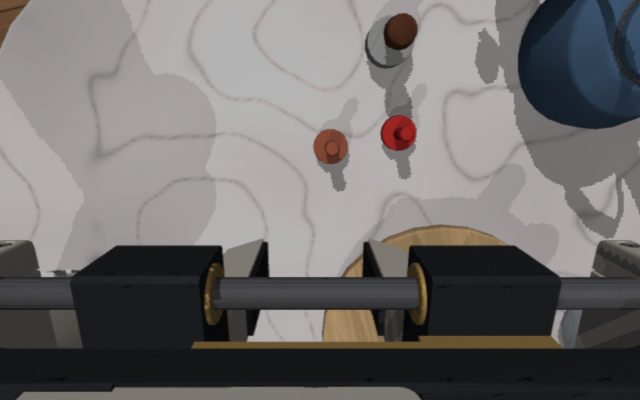

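Call:
{"fn": "carry_out", "kwargs": {"targets": [[[0.008,0.01,0.0556],0],[[0.008,0.01,0.0556],0],[[0,0,0],0]]}}

```text
time: 17.35
tool_pos: [0.4212, 0.2107, 0.2035]
tool_rot: [3.131, -0.032, 1.387]
contact_force: [1.1, 0.1, 0.7]
opening: 0.0455
```

```bash
python3 st.py;python3 - <<'E'
from plan import *
im=eyes.read_camera('wrist'); cv2.imwrite('pics/w8.png',im[:,:,::-1])
h_=cv2.cvtColor(im,cv2.COLOR_RGB2HSV).astype(int)
m=((h_[...,1]>100)&((h_[...,0]<14)|(h_[...,0]>174))&(h_[...,2]>60)).astype(np.uint8)
n,l,st_,c=cv2.connectedComponentsWithStats(m)
for i in range(1,n):
    if st_[i,4]>150:
        print(st_[i],c[i].round(1),onz('wrist',*c[i],.014).round(4), im[l==i].mean(0))
print(proj('wrist',(.4348,.215,.05)),proj('wrist',(.4348,.215,.014)))
E
python3 st.py
```

```text
t 17.35 q [0.285 0.25  1.725 0.026 1.143 0.459]
pos [0.4212 0.2107 0.2035] x [0.183 0.983 0.032] y [ 0.983 -0.184  0.011] z [ 0.017  0.029 -0.999] tilt deg 1.9 az 60.7 F [1.1 0.1 0.7] op 0.0455
[ 405    9   39   39 1039] [422.5  26.5] [0.5505 0.3405 0.014 ] [67.64196343 40.22617902 27.8614052 ]
[ 389  143   47   45 1600] [412.2 164.9] [0.5258 0.2144 0.014 ] [127.68125   30.7025    29.811875]
[ 302  160   44   44 1521] [323.8 181.5] [0.4348 0.2142 0.014 ] [116.89677844  64.85141354  47.55555556]
[325.12403799 187.29639411] [323.61848887 180.74065538]
t 17.4 q [0.284 0.247 1.722 0.026 1.144 0.459]
pos [0.4225 0.2109 0.206 ] x [0.183 0.982 0.034] y [ 0.983 -0.184  0.015] z [ 0.021  0.031 -0.999] tilt deg 2.1 az 55.7 F [-0.1 -0.4  0.1] op 0.046
```

View pics/w8.png

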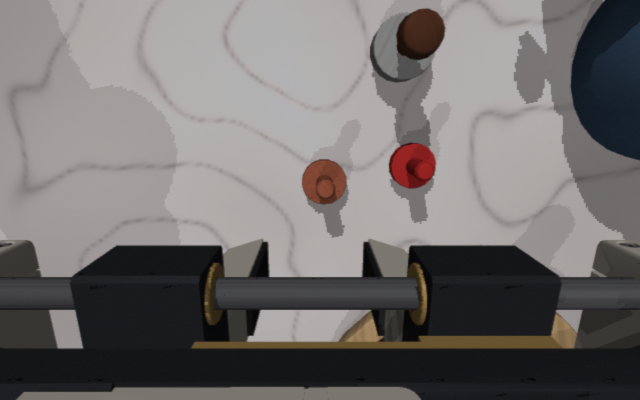

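```bash
python3 - <<'E'
from plan import *
plan([(.4352,.215,.09),(.4352,.215,.022)],maxstep=.04)
E
```

```text
[[0.0008, 0.0033, 0.0388], 0], [[0.0008, 0.0034, 0.0388], 0], [[0.0008, 0.0033, 0.0387], 0], [[-0.0012, -0.0005, 0.034], 0], [[-0.0011, -0.0005, 0.034], 0], 5
```

Call:
{"fn": "carry_out", "kwargs": {"targets": [[[0.0008,0.0033,0.0388],0],[[0.0008,0.0034,0.0388],0],[[0.0008,0.0033,0.0387],0],[[0,0,0],0]]}}

```text
time: 17.9
tool_pos: [0.443, 0.2158, 0.0988]
tool_rot: [3.11, -0.043, 1.385]
contact_force: [0.0, 0.1, 1.0]
opening: 0.046
```

```bash
python3 st.py;python3 - <<'E'
from plan import *
plan([(.4352,.215,.022)],maxstep=.03)
E
```

```text
t 17.9 q [0.282 0.408 1.83  0.032 0.857 0.449]
pos [0.443  0.2158 0.0988] x [0.185 0.982 0.043] y [ 0.982 -0.186  0.032] z [ 0.039  0.036 -0.999] tilt deg 3.1 az 42.7 F [0.  0.1 1. ] op 0.046
[[-0.0018, -0.0033, 0.0254], 0], [[-0.0019, -0.0033, 0.0255], 0], [[-0.0018, -0.0033, 0.0254], 0], 3
```

Call:
{"fn": "carry_out", "kwargs": {"targets": [[[-0.0018,-0.005,0.0254],0],[[-0.0018,-0.004,0.0254],0],[[0,0,0],0]]}}

```text
time: 18.27
tool_pos: [0.4418, 0.217, 0.0562]
tool_rot: [3.096, -0.05, 1.384]
contact_force: [1.1, -0.2, -0.7]
opening: 0.0459
```

```bash
python3 st.py;python3 - <<'E'
from plan import *
plan([(.4352,.215,.022)],maxstep=.03)
E
```

```text
t 18.275 q [0.285 0.469 1.885 0.036 0.724 0.446]
pos [0.4418 0.217  0.0562] x [0.186 0.981 0.05 ] y [ 0.981 -0.188  0.045] z [ 0.054  0.041 -0.998] tilt deg 3.9 az 37.2 F [ 1.1 -0.2 -0.7] op 0.0459
[[-0.0024, -0.0038, 0.0168], 0], [[-0.0025, -0.0039, 0.0168], 0], 2
```

Call:
{"fn": "carry_out", "kwargs": {"targets": [[[-0.0024,-0.006,0.0165],0],[[-0.0025,-0.004,0.016],0],[[0,0,0],0]]}}

```text
time: 18.65
tool_pos: [0.4393, 0.2169, 0.0314]
tool_rot: [3.083, -0.057, 1.384]
contact_force: [-0.7, -0.7, 0.8]
opening: 0.0457
```

```bash
python3 st.py;python3 - <<'E'
from plan import *
plan([(.4352,.215,.022)],maxstep=.03)
E
```

```text
t 18.65 q [0.286 0.505 1.924 0.041 0.635 0.443]
pos [0.4393 0.2169 0.0314] x [0.185 0.981 0.057] y [ 0.98  -0.189  0.058] z [ 0.068  0.045 -0.997] tilt deg 4.7 az 33.6 F [-0.7 -0.7  0.8] op 0.0457
[[-0.0032, -0.0042, 0.009], 0], 1
```

Call:
{"fn": "carry_out", "kwargs": {"targets": [[[-0.003,-0.005,0.009],0],[[0,0,0],0]]}}

```text
time: 18.9
tool_pos: [0.4365, 0.2158, 0.0246]
tool_rot: [3.078, -0.06, 1.384]
contact_force: [-0.3, -0.3, -0.0]
opening: 0.0458
```

Call:
{"fn": "carry_out", "kwargs": {"targets": [[[0,0,0],0],[[0,0,0],0],[[0,0,0],0],[[0,0,0],0]], "fingers": 1, "grip_force": 10}}

```text
time: 19.4
tool_pos: [0.437, 0.2161, 0.0256]
tool_rot: [3.078, -0.06, 1.384]
contact_force: [-1.3, -0.2, 2.2]
opening: 0.0174
```

```bash
python3 st.py
```

```text
t 19.4 q [0.286 0.51  1.94  0.043 0.607 0.44 ]
pos [0.437  0.2161 0.0256] x [0.185 0.981 0.06 ] y [ 0.98  -0.189  0.064] z [ 0.074  0.047 -0.996] tilt deg 5.0 az 32.6 F [-1.3 -0.2  2.2] op 0.0174
```

```bash
python3 - <<'E'
from plan import *
plan([(.437,.216,.05),(.437,.216,.26),(.535,-.03,.27)],maxstep=.05)
E
```

```text
[[0.0014, 0.0016, -0.0243], 0], [[0.0025, 0.0027, -0.0418], 0], [[0.0025, 0.0027, -0.0419], 0], [[0.0025, 0.0027, -0.0418], 0], [[0.0026, 0.0027, -0.0419], 0], [[0.0025, 0.0026, -0.0418], 0], [[-0.0371, 0.0239, -0.0024], 0], [[-0.0371, 0.0239, -0.0024], 0], [[-0.0371, 0.0238, -0.0024], 0], [[-0.0371, 0.0239, -0.0024], 0], [[-0.037, 0.0238, -0.0024], 0], [[-0.0371, 0.0239, -0.0023], 0], 12
```

Call:
{"fn": "carry_out", "kwargs": {"targets": [[[0.0014,0.0016,-0.0243],0],[[0.0025,0.0027,-0.0418],0],[[0.0025,0.0027,-0.0419],0],[[0.0025,0.0027,-0.0418],0],[[0.0026,0.0027,-0.0419],0],[[0.0025,0.0026,-0.0418],0]]}}

```text
time: 20.15
tool_pos: [0.4349, 0.2151, 0.2628]
tool_rot: [3.087, -0.055, 1.383]
contact_force: [0.5, 0.5, -0.5]
opening: 0.0173
```

```bash
python3 st.py; python3 - <<'E'
from plan import *
im=eyes.read_camera('wrist'); cv2.imwrite('pics/w9.png',im[:,:,::-1])
plan([(.535,-.03,.27)],maxstep=.05)
E
```

```text
t 20.15 q [0.285 0.195 1.627 0.025 1.246 0.467]
pos [0.4349 0.2151 0.2628] x [0.186 0.981 0.055] y [ 0.98  -0.189  0.055] z [ 0.064  0.044 -0.997] tilt deg 4.4 az 34.4 F [ 0.5  0.5 -0.5] op 0.0173
[[-0.0372, 0.0237, -0.0009], 0], [[-0.0372, 0.0237, -0.0009], 0], [[-0.0372, 0.0237, -0.001], 0], [[-0.0371, 0.0237, -0.0009], 0], [[-0.0372, 0.0238, -0.001], 0], [[-0.0371, 0.0237, -0.0009], 0], 6
```

View pics/w9.png

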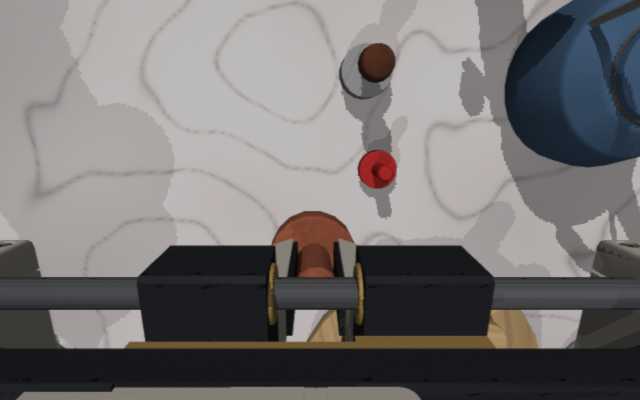

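Call:
{"fn": "carry_out", "kwargs": {"targets": [[[-0.0372,0.0237,-0.0009],0],[[-0.0372,0.0237,-0.0009],0],[[-0.0372,0.0237,-0.001],0],[[-0.0371,0.0237,-0.0009],0],[[-0.0372,0.0238,-0.001],0],[[-0.0371,0.0237,-0.0009],0],[[0,0,0],0]]}}

```text
time: 21.08
tool_pos: [0.5381, -0.0367, 0.2693]
tool_rot: [3.076, -0.061, 1.387]
contact_force: [0.3, 0.0, -1.0]
opening: 0.017
```

```bash
python3 st.py; python3 - <<'E'
from plan import *
im=eyes.read_camera('scene'); crop(im,230,80,390,240,4,'pics/s10.png')
im=eyes.read_camera('top'); crop(im,290,135,450,275,4,'pics/t10.png')
plan([(.543,-.105,.24)],maxstep=.04)
E
```

```text
t 21.075 q [-0.249  0.297  1.473  0.067  1.311 -0.079]
pos [ 0.5381 -0.0367  0.2693] x [0.182 0.981 0.061] y [ 0.98  -0.186  0.065] z [ 0.075  0.048 -0.996] tilt deg 5.1 az 32.5 F [ 0.3  0.  -1. ] op 0.017
[[-0.0352, 0.0084, 0.0132], 0], [[-0.0352, 0.0085, 0.0132], 0], 2
```

View pics/s10.png

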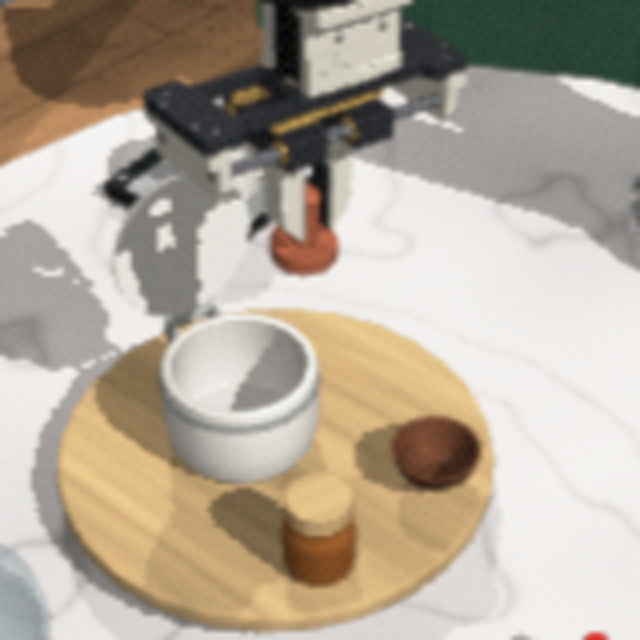

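View pics/t10.png

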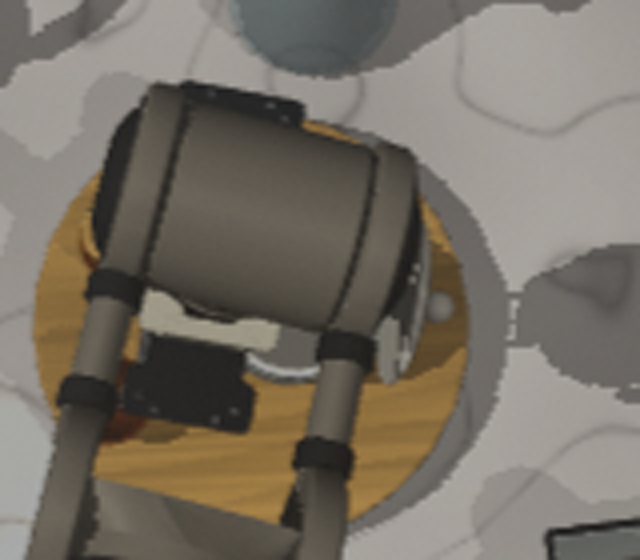

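```bash
python3 - <<'E'
from plan import *
im=cv2.imread('pics/s10.png')
for rr,z in ((.058,.109),(.05,.109)):
    c=np.array([.5415,-.107,z]); 
    px=np.array([(proj('scene',c+rr*np.array([np.cos(f),np.sin(f),0]))-[230,80])*4 for f in np.linspace(0,6.28,60)]).round().astype(int)
    cv2.polylines(im,[px],True,(0,0,255),1)
cv2.imwrite('pics/s10b.png',im)
E
```

```text
(no output)
```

View pics/s10b.png

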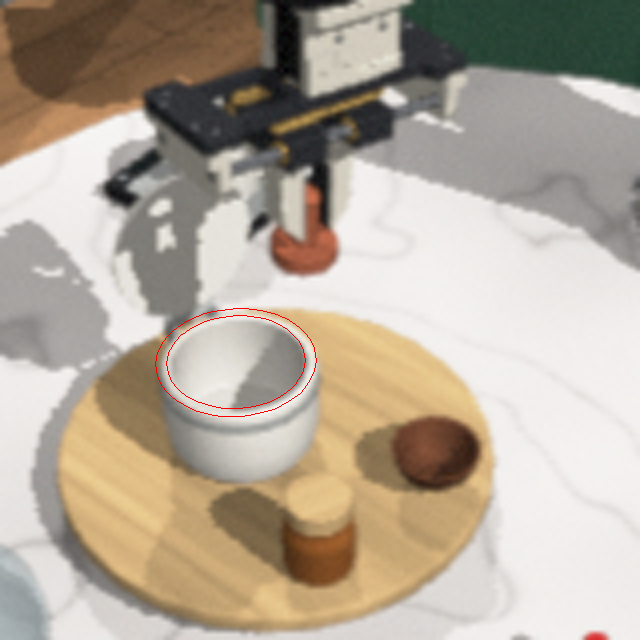

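```bash
python3 - <<'E'
from plan import *
p=proj('scene',(.5415,-.107,.109)); print(onz('scene',p[0]+1,p[1]+1.5,.109))
plan([(.5445,-.102,.22),(.5445,-.102,.13)],maxstep=.04)
E
```

```text
[ 0.54397902 -0.10026759  0.109     ]
[[-0.0228, 0.0055, 0.0155], 0], [[-0.0228, 0.0055, 0.0155], 0], [[-0.0228, 0.0055, 0.0156], 0], [[-0.0019, -0.0019, 0.0299], 0], [[-0.0018, -0.0019, 0.0299], 0], [[-0.0019, -0.002, 0.0298], 0], 6
```

Call:
{"fn": "carry_out", "kwargs": {"targets": [[[-0.0228,0.0055,0.0155],0],[[-0.0228,0.0055,0.0155],0],[[-0.0225,0.0055,0.0156],0],[[0,0,0],0]]}}

```text
time: 21.68
tool_pos: [0.5437, -0.097, 0.2191]
tool_rot: [3.077, -0.064, 1.397]
contact_force: [-0.4, 0.5, -1.5]
opening: 0.0172
```

```bash
python3 st.py; python3 - <<'E'
from plan import *
im=eyes.read_camera('scene'); crop(im,230,80,390,240,4,'pics/s11.png')
plan([(.5445,-.101,.13)],maxstep=.03)
E
```

```text
t 21.675 q [-0.359  0.362  1.519  0.08   1.209 -0.209]
pos [ 0.5437 -0.097   0.2191] x [0.173 0.983 0.064] y [ 0.982 -0.177  0.064] z [ 0.075  0.052 -0.996] tilt deg 5.2 az 34.6 F [-0.4  0.5 -1.5] op 0.0172
[[-0.0026, -0.0012, 0.0224], 0], [[-0.0026, -0.0012, 0.0224], 0], [[-0.0026, -0.0012, 0.0223], 0], [[-0.0025, -0.0011, 0.0224], 0], 4
```

View pics/s11.png

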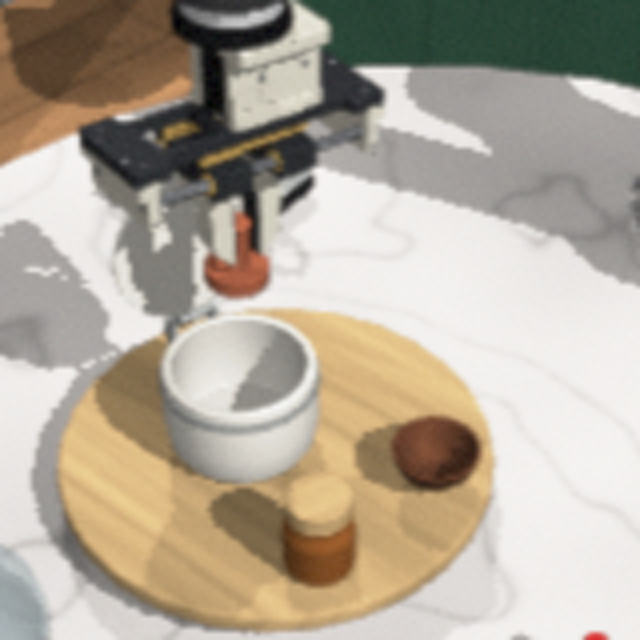

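Call:
{"fn": "carry_out", "kwargs": {"targets": [[[-0.0026,-0.0012,0.0224],0],[[-0.0026,-0.0012,0.0224],0],[[-0.0026,-0.0012,0.0223],0],[[-0.0025,-0.0011,0.0224],0],[[0,0,0],0]]}}

```text
time: 22.35
tool_pos: [0.5467, -0.0932, 0.1335]
tool_rot: [3.067, -0.065, 1.406]
contact_force: [-0.4, -0.3, -0.8]
opening: 0.0169
```

```bash
python3 st.py; python3 - <<'E'
from plan import *
im=eyes.read_camera('scene'); crop(im,230,80,390,240,4,'pics/s12.png')
plan([(.5445,-.101,.075)],maxstep=.015)
E
```

```text
t 22.35 q [-0.352  0.449  1.642  0.093  0.992 -0.233]
pos [ 0.5467 -0.0932  0.1335] x [0.164 0.984 0.065] y [ 0.983 -0.168  0.074] z [ 0.084  0.052 -0.995] tilt deg 5.7 az 31.7 F [-0.4 -0.3 -0.8] op 0.0169
[[-0.0024, -0.0013, 0.0118], 0], [[-0.0023, -0.0012, 0.0117], 0], [[-0.0024, -0.0013, 0.0118], 0], [[-0.0023, -0.0012, 0.0117], 0], [[-0.0024, -0.0013, 0.0118], 0], 5
```

View pics/s12.png

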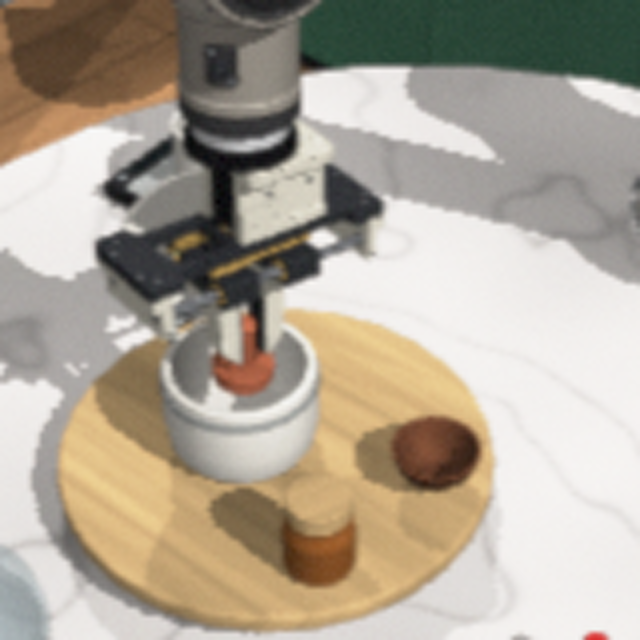

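Call:
{"fn": "carry_out", "kwargs": {"targets": [[[-0.005,-0.002,0.0118],0],[[-0.005,-0.0015,0.0117],0],[[-0.004,-0.0015,0.0118],0],[[0,0,0],0]]}}

```text
time: 22.9
tool_pos: [0.5443, -0.105, 0.0985]
tool_rot: [3.061, -0.064, 1.407]
contact_force: [-0.1, 0.4, -1.0]
opening: 0.017
```

```bash
python3 st.py; python3 - <<'E'
from plan import *
plan([(.5445,-.101,.073)],maxstep=.008)
E
```

```text
t 22.9 q [-0.375  0.491  1.686  0.101  0.901 -0.269]
pos [ 0.5443 -0.105   0.0985] x [0.162 0.985 0.064] y [ 0.983 -0.167  0.081] z [ 0.09   0.05  -0.995] tilt deg 5.9 az 28.9 F [-0.1  0.4 -1. ] op 0.017
[[0.0006, -0.0006, 0.0064], 0], [[0.0006, -0.0007, 0.0064], 0], [[0.0006, -0.0006, 0.0064], 0], [[0.0005, -0.0007, 0.0064], 0], 4
```

Call:
{"fn": "carry_out", "kwargs": {"targets": [[[0,-0.0006,0.0065],0],[[0,-0.0007,0.0064],0],[[0,-0.0006,0.0064],0],[[0,0,0],0]]}}

```text
time: 23.4
tool_pos: [0.5444, -0.1038, 0.0779]
tool_rot: [3.06, -0.064, 1.407]
contact_force: [0.4, -0.7, -0.4]
opening: 0.0168
```

```bash
python3 st.py
```

```text
t 23.4 q [-0.373  0.519  1.707  0.105  0.852 -0.273]
pos [ 0.5444 -0.1038  0.0779] x [0.163 0.985 0.064] y [ 0.982 -0.168  0.081] z [ 0.091  0.05  -0.995] tilt deg 5.9 az 28.7 F [ 0.4 -0.7 -0.4] op 0.0168
```

Call:
{"fn": "carry_out", "kwargs": {"targets": [[[0,0,0.003],0],[[0,0,0.003],0],[[0,0,0],0]]}}

```text
time: 23.78
tool_pos: [0.5454, -0.1035, 0.0719]
tool_rot: [3.059, -0.064, 1.407]
contact_force: [-0.5, -0.4, -0.9]
opening: 0.0173
```

```bash
python3 st.py
```

```text
t 23.775 q [-0.372  0.529  1.711  0.107  0.838 -0.274]
pos [ 0.5454 -0.1035  0.0719] x [0.163 0.985 0.064] y [ 0.982 -0.168  0.082] z [ 0.091  0.049 -0.995] tilt deg 6.0 az 28.4 F [-0.5 -0.4 -0.9] op 0.0173
```

Call:
{"fn": "carry_out", "kwargs": {"targets": [[[0,0,0.002],0],[[0,0,0.0015],0],[[0,0,0],0]]}}

```text
time: 24.15
tool_pos: [0.547, -0.1041, 0.0704]
tool_rot: [3.055, -0.063, 1.407]
contact_force: [-0.2, 0.8, 0.6]
opening: 0.0168
```

```bash
python3 st.py
```

```text
t 24.15 q [-0.371  0.532  1.711  0.107  0.83  -0.275]
pos [ 0.547  -0.1041  0.0704] x [0.162 0.985 0.063] y [ 0.982 -0.167  0.086] z [ 0.095  0.048 -0.994] tilt deg 6.1 az 26.6 F [-0.2  0.8  0.6] op 0.0168
```

Call:
{"fn": "carry_out", "kwargs": {"targets": [[[0,0,0.002],0],[[0,0,0.001],0]]}}

```text
time: 24.4
tool_pos: [0.5486, -0.1046, 0.0694]
tool_rot: [3.051, -0.062, 1.408]
contact_force: [-3.9, 0.1, 8.8]
opening: 0.0181
```

```bash
python3 st.py; python3 - <<'E'
from h import *
im=eyes.read_camera('scene'); crop(im,250,120,330,210,7,'pics/s13.png')
E
```

```text
t 24.4 q [-0.371  0.534  1.711  0.108  0.824 -0.275]
pos [ 0.5486 -0.1046  0.0694] x [0.162 0.985 0.062] y [ 0.982 -0.167  0.09 ] z [ 0.099  0.046 -0.994] tilt deg 6.3 az 25.0 F [-3.9  0.1  8.8] op 0.0181
```

View pics/s13.png

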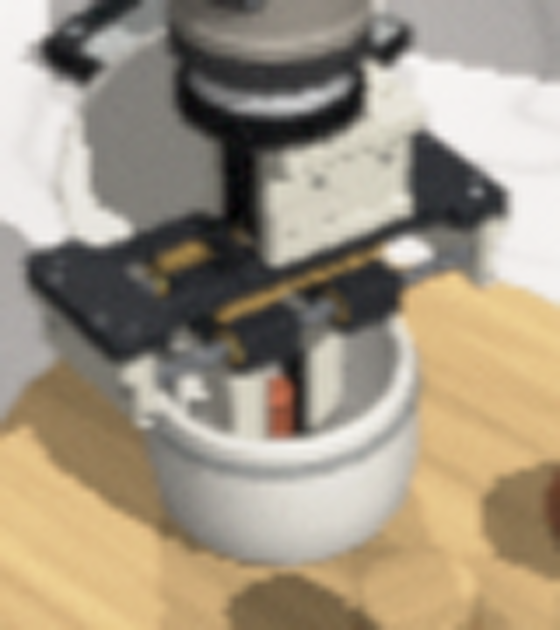

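Call:
{"fn": "carry_out", "kwargs": {"targets": [[[0,0,0],0],[[0,0,0],0],[[0,0,0],0]], "fingers": 0.67}}

```text
time: 24.82
tool_pos: [0.5488, -0.1046, 0.0693]
tool_rot: [3.051, -0.062, 1.408]
contact_force: [-0.2, 0.5, -0.4]
opening: 0.03
```

```bash
python3 st.py
```

```text
t 24.825 q [-0.371  0.534  1.711  0.108  0.823 -0.275]
pos [ 0.5488 -0.1046  0.0693] x [0.162 0.985 0.062] y [ 0.982 -0.167  0.091] z [ 0.1    0.046 -0.994] tilt deg 6.3 az 24.7 F [-0.2  0.5 -0.4] op 0.03
```

```bash
python3 - <<'E'
from plan import *
plan([(.547,-.104,.10),(.545,-.1,.24)],maxstep=.035)
E
```

```text
[[0.0022, 0.0009, -0.0307], 0], [[0.0024, 0.002, -0.0278], 0], [[0.0025, 0.002, -0.0278], 0], [[0.0024, 0.002, -0.0278], 0], [[0.0025, 0.002, -0.0279], 0], [[0.0024, 0.002, -0.0278], 0], 6
```

Call:
{"fn": "carry_out", "kwargs": {"targets": [[[0,0,0],0],[[0.0011,0.0005,-0.015],0],[[0.0011,0.0005,-0.0157],0],[[0.0024,0.002,-0.0278],0],[[0.0025,0.002,-0.0278],0],[[0.0024,0.002,-0.0278],0],[[0.0025,0.002,-0.0279],0],[[0.0024,0.002,-0.0278],0]]}}

```text
time: 25.82
tool_pos: [0.5439, -0.0996, 0.2509]
tool_rot: [3.049, -0.061, 1.407]
contact_force: [-0.2, 0.4, 0.2]
opening: 0.0303
```

```bash
python3 st.py; python3 - <<'E'
from h import *
im=eyes.read_camera('scene'); crop(im,230,100,350,220,5,'pics/s14.png')
E
```

```text
t 25.825 q [-0.365  0.324  1.488  0.082  1.252 -0.222]
pos [ 0.5439 -0.0996  0.2509] x [0.162 0.985 0.061] y [ 0.982 -0.168  0.092] z [ 0.101  0.045 -0.994] tilt deg 6.4 az 24.0 F [-0.2  0.4  0.2] op 0.0303
```

View pics/s14.png

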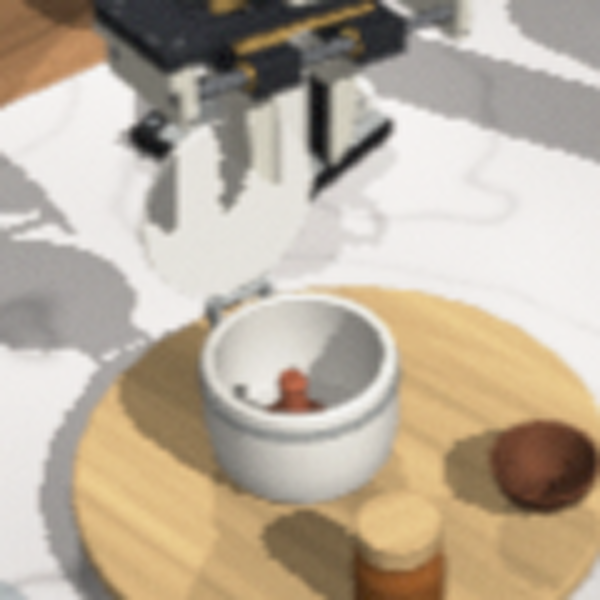

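```bash
sed -i 's/^d=np.array.*/d=np.array([-.186,-.9825,0]); h=np.array([.532,-.163,.113])/' plan.py; python3 - <<'E'
from plan import *
plan([(.543,-.11,.33),W(70,215),W(62,105)],maxstep=.05)
E
```

```text
[[-0.0029, 0.0033, -0.0375], 0], [[-0.0029, 0.0033, -0.0374], 0], [[-0.0413, -0.0011, -0.0019], 0], [[-0.0413, -0.0011, -0.002], 0], [[-0.0413, -0.0012, -0.0019], 0], [[0.0005, -0.0036, 0.0366], 0], [[0.0004, -0.0036, 0.0366], 0], [[0.0005, -0.0036, 0.0365], 0], 8
```

Call:
{"fn": "carry_out", "kwargs": {"targets": [[[-0.0029,0.0033,-0.0375],0],[[-0.0029,0.0033,-0.0374],0],[[-0.0413,-0.0011,-0.0019],0],[[-0.0413,-0.0011,-0.002],0],[[-0.0413,-0.0012,-0.0019],0],[[0,0,0],0]], "fingers": 1}}

```text
time: 26.62
tool_pos: [0.5171, -0.2341, 0.3402]
tool_rot: [3.03, -0.055, 1.411]
contact_force: [-1.0, 0.9, 0.2]
opening: 0.0005
```

```bash
python3 st.py; python3 - <<'E'
from plan import *
rel()
plan([W(65,105)],maxstep=.04)
E
```

```text
t 26.625 q [-0.616  0.309  1.269  0.099  1.488 -0.457]
pos [ 0.5171 -0.2341  0.3402] x [0.159 0.986 0.055] y [ 0.98  -0.164  0.111] z [ 0.118  0.036 -0.992] tilt deg 7.1 az 17.1 F [-1.   0.9  0.2] op 0.0005
t 26.625 out 72.7 up 227.2 side -1.5 F [-1.   0.9  0.2]
[[0.0002, -0.003, 0.0305], 0], [[0.0002, -0.003, 0.0304], 0], [[0.0002, -0.003, 0.0305], 0], [[0.0003, -0.0029, 0.0304], 0], 4
```

Call:
{"fn": "carry_out", "kwargs": {"targets": [[[0.0002,-0.003,0.0305],0],[[0.0002,-0.003,0.0304],0],[[0.0002,-0.003,0.0305],0],[[0.0003,-0.0029,0.0304],0],[[0,0,0],0]]}}

```text
time: 27.25
tool_pos: [0.5209, -0.2233, 0.2204]
tool_rot: [3.024, -0.054, 1.412]
contact_force: [0.3, 0.4, 1.5]
opening: 0.0006
```

```bash
python3 st.py; python3 - <<'E'
from plan import *
rel()
im=eyes.read_camera('scene'); crop(im,230,100,350,220,5,'pics/s15.png')
plan([W(30,106)],maxstep=.015)
E
```

```text
t 27.25 q [-0.596  0.368  1.511  0.106  1.18  -0.471]
pos [ 0.5209 -0.2233  0.2204] x [0.158 0.986 0.054] y [ 0.98  -0.163  0.118] z [ 0.125  0.034 -0.992] tilt deg 7.4 az 15.3 F [0.3 0.4 1.5] op 0.0006
t 27.25 out 61.4 up 107.4 side 0.3 F [0.3 0.4 1.5]
[[0.0106, -0.0003, 0.0016], 0], [[0.0105, -0.0003, 0.0016], 0], [[0.0106, -0.0003, 0.0016], 0], 3
```

View pics/s15.png

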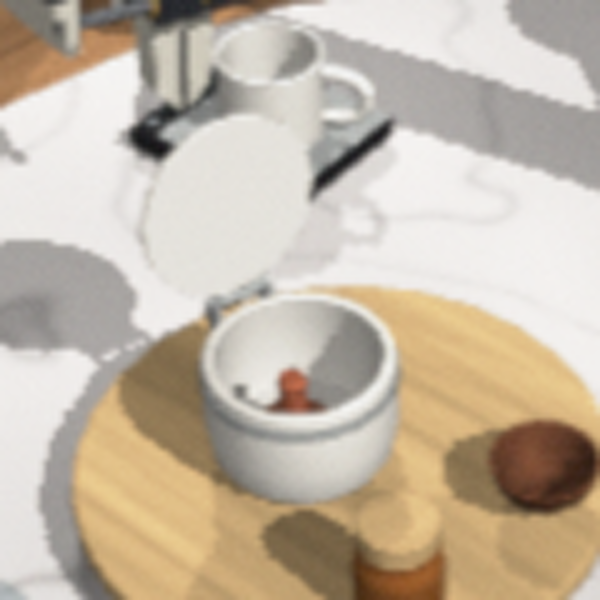

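```bash
cat >> plan.py <<'E'
def T(deg,a=105,n=4):
    t=np.radians(deg); return W(-(a*np.cos(t)-n*np.sin(t))+9.5, a*np.sin(t)+n*np.cos(t))
E
python3 - <<'E'
from plan import *
plan([T(95),T(88),T(81),T(74)],maxstep=.02)
E
```

```text
[[0.0195, -0.0005, 0.0035], 0], [[0.0194, -0.0005, 0.0035], 0], [[0.0128, 0.0004, -0.0002], 0], [[0.0128, 0.0002, 0.0015], 0], [[0.0125, -0.0, 0.003], 0], 5
```

Call:
{"fn": "carry_out", "kwargs": {"targets": [[[0.0195,-0.0005,0.0035],0],[[0.0194,-0.0005,0.0035],0],[[0.0128,0.0004,-0.0002],0],[[0.0128,0.0002,0.0015],0],[[0.0125,0,0.003],0]]}}

```text
time: 27.92
tool_pos: [0.5375, -0.1428, 0.2196]
tool_rot: [3.013, -0.049, 1.413]
contact_force: [-0.4, -1.1, -0.1]
opening: 0.0004
```

```bash
python3 st.py; python3 - <<'E'
from plan import *
rel()
im=eyes.read_camera('scene'); crop(im,230,100,350,220,5,'pics/s16.png')
plan([T(74),T(66),T(58),T(50),T(42)],maxstep=.02)
E
```

```text
t 27.925 q [-0.446  0.337  1.561  0.092  1.135 -0.32 ]
pos [ 0.5375 -0.1428  0.2196] x [0.157 0.986 0.049] y [ 0.978 -0.162  0.129] z [ 0.135  0.028 -0.99 ] tilt deg 7.9 az 11.8 F [-0.4 -1.1 -0.1] op 0.0004
t 27.925 out -20.9 up 106.6 side 1.7 F [-0.4 -1.1 -0.1]
[[-0.0069, -0.0021, 0.0036], 0], [[0.0137, -0.0002, 0.0052], 0], [[0.0129, -0.0005, 0.007], 0], [[0.0117, -0.0008, 0.0088], 0], [[0.0104, -0.001, 0.0102], 0], 5
```

View pics/s16.png

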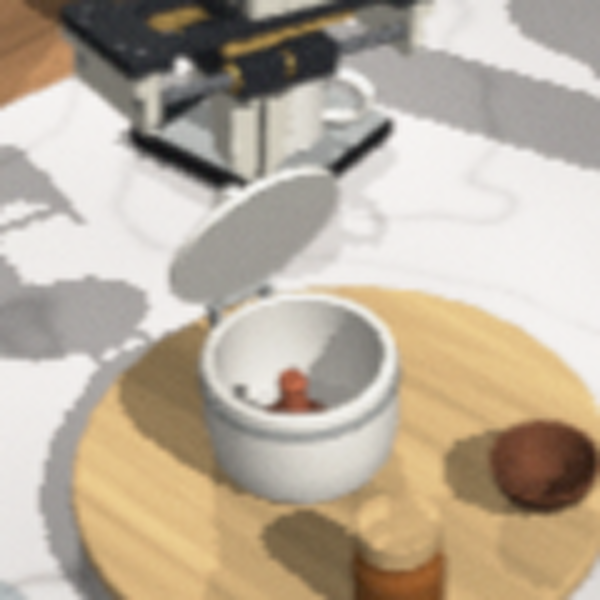

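```bash
python3 - <<'E'
from plan import *
plan([T(66),T(59),T(52),T(45),T(38)],maxstep=.02)
E
```

```text
[[0.0068, -0.0023, 0.0088], 0], [[0.0113, -0.0004, 0.006], 0], [[0.0105, -0.0007, 0.0074], 0], [[0.0095, -0.0008, 0.0086], 0], [[0.0083, -0.0009, 0.0097], 0], 5
```

Call:
{"fn": "carry_out", "kwargs": {"targets": [[[0.0068,-0.0023,0.0088],0],[[0.0113,-0.0004,0.006],0],[[0.0105,-0.0007,0.0074],0],[[0.0095,-0.0008,0.0086],0],[[0.0083,-0.0009,0.0097],0]]}}

```text
time: 28.6
tool_pos: [0.5456, -0.0908, 0.178]
tool_rot: [3.014, -0.051, 1.413]
contact_force: [0.5, -1.0, 0.0]
opening: 0.0005
```

```bash
python3 st.py; python3 - <<'E'
from plan import *
rel()
im=eyes.read_camera('scene'); crop(im,230,100,350,220,5,'pics/s17.png')
plan([T(36),T(30),T(24),T(18),T(12)],maxstep=.02)
E
```

```text
t 28.6 q [-0.346  0.369  1.637  0.086  1.021 -0.226]
pos [ 0.5456 -0.0908  0.178 ] x [0.157 0.986 0.051] y [ 0.978 -0.162  0.127] z [ 0.134  0.029 -0.991] tilt deg 7.9 az 12.4 F [ 0.5 -1.   0. ] op 0.0005
t 28.6 out -73.4 up 65.0 side -0.0 F [ 0.5 -1.   0. ]
[[-0.0013, 0.0011, -0.0013], 0], [[0.0058, -0.001, 0.0092], 0], [[0.0049, -0.0011, 0.0098], 0], [[0.0038, -0.0012, 0.0103], 0], [[0.0027, -0.0012, 0.0106], 0], 5
```

View pics/s17.png

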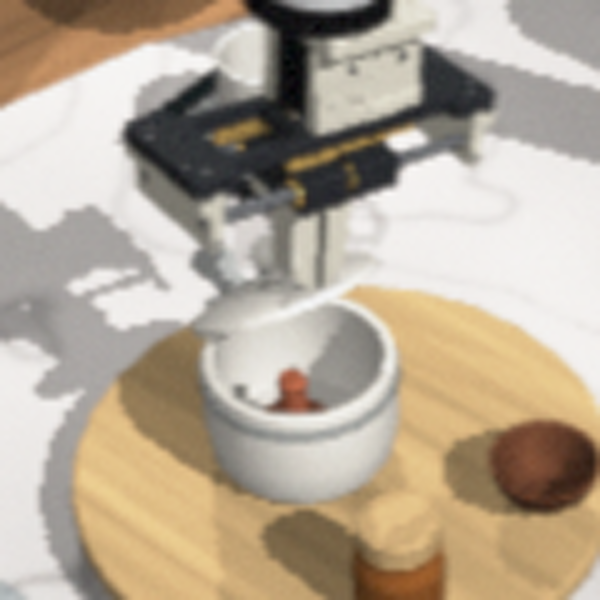

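Call:
{"fn": "carry_out", "kwargs": {"targets": [[[0.005,-0.001,0.008],0],[[0.0049,-0.0011,0.0098],0],[[0.0038,-0.0012,0.01],0],[[0.0027,-0.0012,0.01],0]]}}

```text
time: 29.15
tool_pos: [0.5486, -0.0706, 0.1371]
tool_rot: [3.015, -0.051, 1.413]
contact_force: [-1.1, -0.2, -1.0]
opening: 0.0005
```

```bash
python3 st.py; python3 - <<'E'
from plan import *
rel()
im=eyes.read_camera('scene'); crop(im,230,100,350,220,5,'pics/s18.png')
plan([T(12),T(8),T(4),T(0)],maxstep=.02)
E
```

```text
t 29.15 q [-0.307  0.416  1.691  0.087  0.92  -0.195]
pos [ 0.5486 -0.0706  0.1371] x [0.157 0.986 0.051] y [ 0.979 -0.162  0.126] z [ 0.132  0.031 -0.991] tilt deg 7.8 az 13.0 F [-1.1 -0.2 -1. ] op 0.0005
t 29.15 out -93.8 up 24.1 side -0.9 F [-1.1 -0.2 -1. ]
[[-0.0017, 0.0021, -0.0029], 0], [[0.0011, -0.0009, 0.0072], 0], [[0.0007, -0.0008, 0.0073], 0], [[0.0002, -0.0009, 0.0072], 0], 4
```

View pics/s18.png

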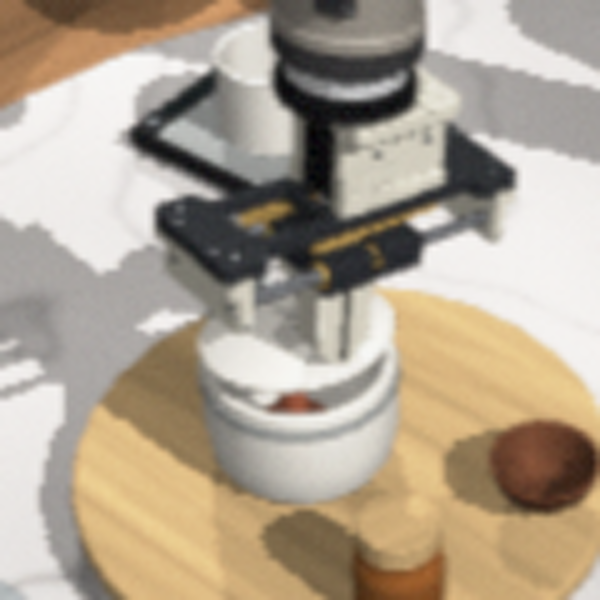

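Call:
{"fn": "carry_out", "kwargs": {"targets": [[[0,-0.0006,0.006],0],[[0,-0.0006,0.006],0],[[0,-0.0004,0.004],0]]}}

```text
time: 29.58
tool_pos: [0.5486, -0.0695, 0.1187]
tool_rot: [3.017, -0.052, 1.413]
contact_force: [0.3, -0.2, -0.7]
opening: 0.0003
```

```bash
python3 - <<'E'
from plan import *
rel()
E
```

```text
t 29.575 out -94.9 up 5.7 side -1.1 F [ 0.3 -0.2 -0.7]
```

Call:
{"fn": "carry_out", "kwargs": {"targets": [[[0,0,0.002],0],[[0,0,0.002],0]]}}

```text
time: 29.82
tool_pos: [0.549, -0.0695, 0.1159]
tool_rot: [3.017, -0.052, 1.413]
contact_force: [-10.2, 2.3, 22.8]
opening: 0.0002
```

```bash
python3 - <<'E'
from plan import *
rel()
im=eyes.read_camera('scene'); crop(im,230,100,350,220,5,'pics/s19.png')
E
```

```text
t 29.825 out -95.1 up 2.9 side -0.7 F [-10.2   2.3  22.8]
```

View pics/s19.png

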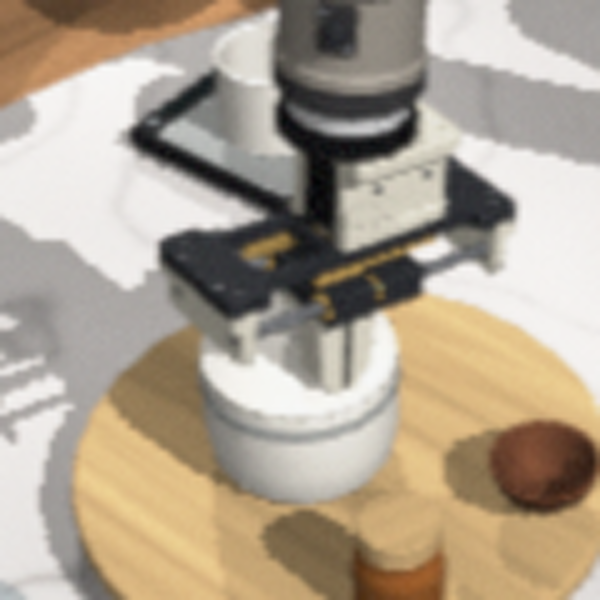

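Lid is seated on the rim (22.8 N reaction, lid flush in the picture). Retract straight up and check.

Call:
{"fn": "carry_out", "kwargs": {"targets": [[[0,0,-0.003],0],[[0,0.002,-0.02],0],[[0.002,0.003,-0.04],0],[[0.002,0.003,-0.05],0],[[0.02,0.003,-0.05],0],[[0.05,0.003,-0.03],0],[[0.05,-0.02,-0.02],0],[[0.05,-0.02,0],0],[[0.05,-0.02,0],0],[[0,0,0],0]]}}

```text
time: 31.12
tool_pos: [0.5116, 0.1577, 0.3424]
tool_rot: [3.011, -0.055, 1.409]
contact_force: [0.1, 0.8, 0.1]
opening: 0.0002
```

```bash
python3 st.py; python3 - <<'E'
from plan import *
im=eyes.read_camera('scene'); cv2.imwrite('pics/s20f.png',im[:,:,::-1]); crop(im,235,145,365,240,6,'pics/s20.png')
t=eyes.read_camera('top'); cv2.imwrite('pics/t20f.png',t[:,:,::-1]); crop(t,290,155,430,275,5.5,'pics/t20.png')
a=cv2.imread('pics/s20.png');b=cv2.imread('pics/c2.png')
cv2.imwrite('pics/cmp.png',cv2.resize(np.hstack([b,a]),(800,292)))
E
```

```text
t 31.125 q [0.149 0.213 1.394 0.012 1.393 0.312]
pos [0.5116 0.1577 0.3424] x [0.16  0.986 0.055] y [ 0.977 -0.166  0.13 ] z [ 0.137  0.033 -0.99 ] tilt deg 8.1 az 13.4 F [0.1 0.8 0.1] op 0.0002
```

View pics/cmp.png

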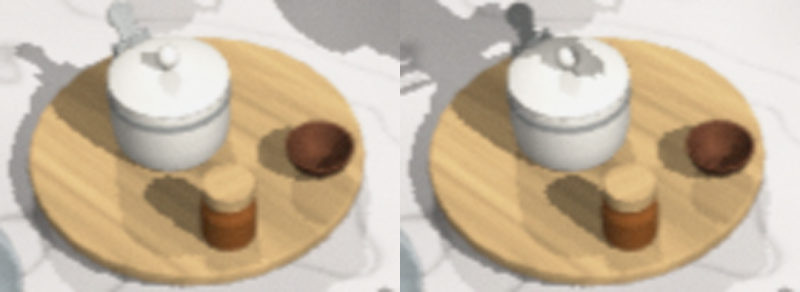

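View pics/t20f.png

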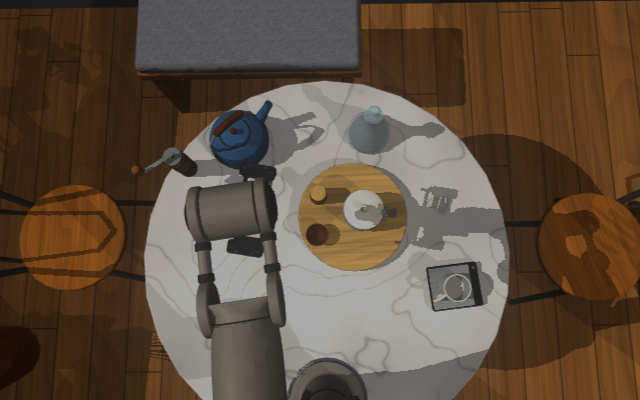

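Call:
{"fn": "carry_out", "kwargs": {"targets": [[[0,0,-0.01],0],[[0,0,0],0],[[0,0,0],0]]}}

```text
time: 31.6
tool_pos: [0.5121, 0.1511, 0.3526]
tool_rot: [3.011, -0.053, 1.401]
contact_force: [-0.2, -0.3, 0.2]
opening: 0.0005
```

```bash
python3 st.py; python3 -c "
from cell import order
print(order.hand_in())"
```

```text
t 31.6 q [0.137 0.208 1.374 0.011 1.419 0.31 ]
pos [0.5121 0.1511 0.3526] x [0.169 0.984 0.053] y [ 0.976 -0.174  0.13 ] z [ 0.137  0.03  -0.99 ] tilt deg 8.1 az 12.2 F [-0.2 -0.3  0.2] op 0.0005
the job is handed in; nothing more can be done
None
```

I carried out all three parts of the job and handed it in at 31.6 s; no verdict came back. I pressed the thumb lever down to its stop, stood the terracotta sugar saver in the jar, and lowered the lid shut with closed fingers. I got the lean needed for pressing by driving the arm against its reach limits, because the moves can't tilt the tool directly.

**What the last checks showed:**
- **Lid open:** with the lever pressed, the lid's outline in the scene picture matched the drawn 1.66 rad outline.
- **Saver:** it was pressed down to about 9 N on the jar floor, then let go, and seen standing upright. With the lid now shut it can't be seen.
- **Lid shut:** it looked flush and the same as at the start.
- **Bystanders:** those in view looked unmoved. The arm hid the tamper and the red look-alike in the last overhead picture.
- **Arm:** it was clear of everything, with wrist force near zero.

**What was off:**
- **Elbow joint:** while I tilted the tool, it read 0.036 to 0.038 rad, just under its stated 0.04 lower limit. If that limit is judged strictly, the run could fail on it.
- **Pressing forces:** pressing the lever peaked at about 17 N upward at the wrist, above the roughly 14 N that can rock the jar, but the pictures showed no rocking. Seating the lid peaked at about 23 N.
- **Jar position:** after the press, one rim measurement suggested it had moved about 3 to 7 mm, which is close to the camera error. The last picture shows no visible shift.

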